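# Put a rinse station back in order: grating, elbow, nested beakers

## Task

Put the rinse station of the titration bench back in order. Fit the loose drain grating into the steel drip well - it is longer than the opening, so tip one end in under the deep splash lip, let it down flat on the ledges inside and draw it back towards the other end until it stops, caught under both lips - and screw the brass rinse elbow down (clockwise) until its outlet points over the white mark on its flange. Gather all the off-white plastic beakers into one upright nested stack, each fully home in the one below, standing on the grating inside the well; leave the conical flask and the small amber jar where they are.

Things in the scene. Friction and masses are not known exactly. Their poses are not given: they have to be found in the camera images.
- well: Stainless drip well fixed on the bench: open-topped box 248 mm long (x), 172 wide (y), 80 high; inside 240 x 164. Origin: centre of its underside, at bench height; z up; its x axis points roughly to the robot's left. Ledges inside, tops 40 mm above the bench, reach 36 mm in from the end walls and 12 from the side walls. A 35 mm drain stub sticks out low on the +y side
- deep_lip (a point): Middle of the edge of the deep splash lip: a 3 mm sheet, 77 to 80 mm above the bench, reaching 32 mm inwards from the well's -x end wall over the whole width (this edge is at well x = -88 mm, point at 80 mm height)
- narrow_lip (a point): Middle of the edge of the narrow lip, the same sheet reaching only 12 mm inwards from the well's +x end wall (edge at well x = +108 mm, point at 80 mm height). The opening between the lips is 196 mm long and 164 wide
- grating: Loose steel-bar drain grating, a flat plate 220 mm long (x), 150 wide (y), 5 thick, alike either way round, 0.4 to 0.6 kg; starts flat on the bench beside the well. Origin: centre of its underside, z up. Pushed fully under the deep lip its other end clears the narrow lip by 8 mm; drawn fully against the +x end wall its origin is at well x = +10 mm, and 12 mm is under each lip
- grating_grip (a point): The grating's black upright lifting grip in the middle of the plate: a flat block 12 mm thick (along the grating's x), 50 wide (along its y), rising 55 above the plate. Point inside it, 40 mm above the plate's underside, 20 below the grip's top; axes as the grating's. With the grating on the ledges the point is 80 mm above the bench
- cup1_mid (a point): Identical off-white plastic beakers cup1 to cup5, of which 3 to 5 are present: squat, 50 mm tall, open top, 80 g, thick base. Foot 51 across at the bottom, 56 at 23 up; there a shoulder steps out to 66; straight body above it 67 outside, 61 inside. Nested, the shoulder rests on the lower one's rim: 27 mm higher, 2 mm side play. Point on the axis, half-way up (25 mm); z towards the mouth
- cup2_mid (a point): Another such beaker, the same as cup1 (50 mm tall, 67 across); point on the axis half-way up, 25 mm above its underside
- cup3_mid (a point): Another such beaker, the same as cup1 (50 mm tall, 67 across); point on the axis half-way up, 25 mm above its underside
- cup4_mid (a point): Another such beaker, the same as cup1 (50 mm tall, 67 across); point on the axis half-way up, 25 mm above its underside
- cup5_mid (a point): Another such beaker, the same as cup1 (50 mm tall, 67 across); point on the axis half-way up, 25 mm above its underside
- elbow_grip (a point): Brass pipe elbow on the upright threaded stub of the rinse-water outlet behind the well. It turns stiffly (0.12 N m), stays where left and screws down clockwise seen from above, 3 mm a turn; it starts 1.5 to 4 rad short of the mark and cannot be unscrewed round to it. Body 28 x 28 mm square in plan, flats 34 tall. Point on the turning axis, 16 mm below its top, about 120 mm above the bench
- elbow_outlet (a point): Centre of the elbow's open outlet end, 62 mm from the turning axis, level with elbow_grip; the outlet pipe is 20 mm thick with a 25 mm end collar. The line from elbow_grip to this point is the way the outlet points, along the body's flats
- mark (a point): White index mark on the outlet's dark flange, on the side facing the well: a radial bar 20 x 7 mm; point on it 30 mm out from the elbow's axis, 10 mm above the bench. Its x axis points straight out from the axis: the outlet is right when it points along this, vertically over the mark
- flask_mid (a point): Glass conical flask, a bystander standing among the beakers, 74 mm across at the foot, 106 tall; point half-way up its axis
- jar_mid (a point): Small amber jar with black cap, a bystander, 60 mm across, 75 tall; point half-way up
There are look-alikes about, which are no part of the job. Leave any green or pink look-alike of the part that bears cup3_mid alone.

How it is judged (in metres and radians):
On the way:
1. the grating lies flat on the ledges of the well, caught under both lips (x of grating_grip in the frame of well between 0.002 and 0.016 m and y of grating_grip in the frame of well between -0.012 and 0.012 m and z of grating_grip in the frame of well between 0.076 and 0.084 m and angle between grating_grip's own z axis and vertical below 0.04 rad), for 0.3 s.
At the end, for the whole second after the job is handed in: Grating flat on the ledges (76-84 mm, tilt < 0.04 rad), 2 mm or more past the well's middle towards the narrow lip. Elbow outlet within 9 mm of the mark's line. All beakers in one stack on the grating: axes within 8 mm, upright within 0.08 rad, each 22-32 mm above the one beneath (all of step 1 and y of elbow_outlet in the frame of mark between -0.009 and 0.009 m and x of elbow_outlet in the frame of mark above 0 m and angle between each of cup1_mid, cup2_mid, cup3_mid, cup4_mid, cup5_mid's own z axis and vertical below 0.08 rad and horizontal distance between cup1_mid and cup2_mid below 0.008 m and horizontal distance between each of cup1_mid, cup2_mid and cup3_mid below 0.008 m and horizontal distance between each of cup1_mid, cup2_mid, cup3_mid and cup4_mid below 0.008 m and horizontal distance between each of cup1_mid, cup2_mid, cup3_mid, cup4_mid and cup5_mid below 0.008 m and ((z of cup1_mid in the frame of grating_grip between -0.014 and -0.006 m and x of cup1_mid in the frame of well between -0.1 and 0.11 m and y of cup1_mid in the frame of well between -0.075 and 0.075 m) or z of cup1_mid in the frame of cup2_mid between 0.022 and 0.032 m or z of cup1_mid in the frame of cup3_mid between 0.022 and 0.032 m or z of cup1_mid in the frame of cup4_mid between 0.022 and 0.032 m or z of cup1_mid in the frame of cup5_mid between 0.022 and 0.032 m) and ((z of cup2_mid in the frame of grating_grip between -0.014 and -0.006 m and x of cup2_mid in the frame of well between -0.1 and 0.11 m and y of cup2_mid in the frame of well between -0.075 and 0.075 m) or z of cup2_mid in the frame of cup1_mid between 0.022 and 0.032 m or z of cup2_mid in the frame of cup3_mid between 0.022 and 0.032 m or z of cup2_mid in the frame of cup4_mid between 0.022 and 0.032 m or z of cup2_mid in the frame of cup5_mid between 0.022 and 0.032 m) and ((z of cup3_mid in the frame of grating_grip between -0.014 and -0.006 m and x of cup3_mid in the frame of well between -0.1 and 0.11 m and y of cup3_mid in the frame of well between -0.075 and 0.075 m) or z of cup3_mid in the frame of cup1_mid between 0.022 and 0.032 m or z of cup3_mid in the frame of cup2_mid between 0.022 and 0.032 m or z of cup3_mid in the frame of cup4_mid between 0.022 and 0.032 m or z of cup3_mid in the frame of cup5_mid between 0.022 and 0.032 m) and ((z of cup4_mid in the frame of grating_grip between -0.014 and -0.006 m and x of cup4_mid in the frame of well between -0.1 and 0.11 m and y of cup4_mid in the frame of well between -0.075 and 0.075 m) or z of cup4_mid in the frame of cup1_mid between 0.022 and 0.032 m or z of cup4_mid in the frame of cup2_mid between 0.022 and 0.032 m or z of cup4_mid in the frame of cup3_mid between 0.022 and 0.032 m or z of cup4_mid in the frame of cup5_mid between 0.022 and 0.032 m) and ((z of cup5_mid in the frame of grating_grip between -0.014 and -0.006 m and x of cup5_mid in the frame of well between -0.1 and 0.11 m and y of cup5_mid in the frame of well between -0.075 and 0.075 m) or z of cup5_mid in the frame of cup1_mid between 0.022 and 0.032 m or z of cup5_mid in the frame of cup2_mid between 0.022 and 0.032 m or z of cup5_mid in the frame of cup3_mid between 0.022 and 0.032 m or z of cup5_mid in the frame of cup4_mid between 0.022 and 0.032 m)); the robot touches nothing.
It fails at once if the glass conical flask is shifted more than 40 mm (distance of flask_mid from where it was at the start of the episode above 0.04 m).
It fails at once if the small jar is shifted more than 40 mm (distance of jar_mid from where it was at the start of the episode above 0.04 m).
Of cup1, cup2, cup3, cup4, cup5 only 3 to 5 are there at a start; the rules pass over those that are not, and their reading is None.
At some moment in a run one of cup1, cup2, cup3, cup4, cup5 may be knocked a few centimetres aside while the robot is not near it.
It also fails if it takes over 210 s, if anything falls off the work surface, if the arm or the gripper's body presses on something with over 40 N, if the wrist force passes 120 N, or if a joint passes its speed limit or range.

## Robot

A 7-joint arm with a two-finger parallel gripper is mounted at the origin on the work surface. World frame = base frame: x ahead of the robot, y to its left, z up, the work surface at z = 0. Lengths are in mm, angles in rad, forces in N, time in s.
With the tool pointing down it reaches from about 425 to 1025 mm from the base axis. Payload 3.6 kg.
Tool frame: the origin (TCP) lies at the very end of the fingers, on their centre line; the grasp point (between the pads) lies 19 mm behind it (manip.hold_point_z is the z of the grasp point in the tool frame, in mm); z points along the fingers, y is the line along which they close (so a half turn about z gives the same grasp; the last joint's range is limited). The gripper opens to 85 mm and grips with 20 to 120 N. Pads are 22 mm wide; open, the fingers measure 114 mm over their backs; the gripper's body (76 mm by 85 mm) begins 54 mm behind the grasp point. The pads swing forward as they close: fully open they stand 13 mm farther back than shut.
Start: joints at [1.058, 0.591, 0.048, 1.609, -0.033, 0.943, -0.034], TCP at [294.834, -662.346, 231.302] pointing down, gripper open.
Joint ranges: [-2.69, 2.69], [-0.47, 2.24], [-1.27, 1.36], [0.19, 2.51], [-1.53, 4.68], [0.08, 2.07], [-3.09, 3.09]. Speed limits (rad/s): [2.57, 2.57, 3.14, 3.14, 3.14, 3.14, 3.14].

## Interface

Orientations are given as a unit quaternion [x, y, z, w].
In Python, from bench import manip, vision gives the robot as it stands.
- The arm moves only by the shell command python3 -m handwheel 'ROWS' [OPENING] [FORCE]. ROWS is JSON, a list of rows, each a list of 2 entries, a list of its own where there are three numbers: the shift along the tool's x, y, z in m, then the turn, a rotation vector about the tool's x, y, z in rad. A call has 1 to 12 rows; each row is the pose to reach, as a shift and turn from the pose commanded when the call began, along the tool's axes at that moment; what a row does not reach only later rows make up. A row lasts 1/12 s, in which the tool goes at most 41.7 mm and 7.16 degrees, less where a joint would pass 70% of its speed; a pose out of reach is approached as far as the arm can. A call with a gripper value outside its range is refused whole. OPENING is the closure, from 0 (fully open) to 1 (shut), set as the call begins (- or left out, the last holds). The fingers move at their own pace and stop on an object; FORCE is the grip in N (left out, the last holds). Time passes only in rows, so rows that repeat a pose let the fingers close. It gives the time, the measured TCP pose, the force, the opening and the grip force at its end, in the units of the state.
- manip.get_obs(): the state, without advancing time (a new reading comes with each control period).
- vision.get_image(name): name is "scene" or "side" or "wrist"; returns a dict with "pixels" (480x640x3 uint8, red, green, blue), "fovy" (degrees; the focal length in pixels is half the picture's height over the tangent of half this angle, whatever the lens; pixels are square), "cx", "cy" (the principal point, pixels), "camera_from_world" (4x4, takes a point from world to camera coordinates). Camera axes: x right, y up, looking along -z (the intrinsics and any distortion apply to the point x, -y, -z); pixel columns grow to the right and rows downward; lengths in mm; the calibration is good to about 2 mm. The wrist camera is an equidistant fisheye: a pixel r from the principal point sees the ray r / f radians off the axis. A picture is of the moment at which its call begins. There is no depth.
- manip.sign_off(): hands the job in; it is judged then, once.
The state is a dict: "t": time; "joints": joint angles; "qvel": joint speeds; "joint_efforts": joint torques, N m; "position": TCP position; "tool_rot": TCP orientation; "contact_force": force on the tool from outside, world axes, zero at the start; "moment": the same for the moment, N m; "width": opening from 0.0 (shut) to 1.0 (fully open); "grip_force": force on a finger pad.
Only numpy, scipy, OpenCV 4.12 (cv2) and the standard library are available. Lean on these libraries where they do the work, as an engineer would, in place of code of your own. Each camera call takes 0.05 s, during which the arm holds its last target. There are 200 camera calls.

## Working session

There is one attempt and no reset: what is moved stays moved. The work goes in short steps, Python scripts to look and compute and a shell command to move; the robot and the scene stay as the last step left them, time stands still between calls to the robot, and variables do not carry over. Pictures are saved under pics/ and viewed, at most 14 in all, crops included, and the job is handed in when it is done.

```bash
mkdir -p pics; ls; cat > h.py <<'E'
import numpy as np, cv2
from scipy.spatial.transform import Rotation as R
from bench import manip, vision
def snap(n,f):
    d=vision.get_image(n); cv2.imwrite('pics/'+f,d['pixels'][:,:,::-1]); 
    np.savez('pics/'+f+'.npz',**{k:v for k,v in d.items()}); return d
def load(f): return dict(np.load('pics/'+f+'.npz'))
def cam(d): 
    return 240/np.tan(np.radians(float(d['fovy']))/2),float(d['cx']),float(d['cy']),np.array(d['camera_from_world'])
def proj(d,p,fish=False):
    f,cx,cy,T=cam(d); q=T[:3,:3]@np.array(p,float)+T[:3,3]; x,y,z=q[0],-q[1],-q[2]
    if fish:
        r=np.hypot(x,y); th=np.arctan2(r,z); return cx+f*th*x/r, cy+f*th*y/r
    return cx+f*x/z, cy+f*y/z
def unproj(d,u,v,z,fish=False):
    f,cx,cy,T=cam(d); a,b=(u-cx)/f,(v-cy)/f
    if fish:
        th=np.hypot(a,b); s=np.sin(th)/max(th,1e-9); r=np.array([a*s,-b*s,-np.cos(th)])
    else: r=np.array([a,-b,-1.])
    Rw=T[:3,:3].T; o=-Rw@T[:3,3]; w=Rw@r; return o+w*(z-o[2])/w[2]
E
python3 - <<'E'
from h import *
for n in ('scene','side','wrist'):
    d=snap(n,n+'0.png'); print(n,{k:(v if np.ndim(v)<2 else 0) for k,v in d.items()}); T=np.array(d['camera_from_world']); print(-T[:3,:3].T@T[:3,3])
print(manip.get_obs(), manip.hold_point_z)
E
```

```text
pics
scene {'pixels': 0, 'fovy': 42.37373670258959, 'cx': 319.208591574653, 'cy': 233.91992456187057, 'camera_from_world': 0}
[1005.53812264  728.83084721 1326.12801978]
side {'pixels': 0, 'fovy': 57.97200862430523, 'cx': 319.8235110758806, 'cy': 245.86570201344242, 'camera_from_world': 0}
[  40.67735959 -565.0566142   590.72157193]
wrist {'pixels': 0, 'fovy': 65.70646984690485, 'cx': 314.26882573313753, 'cy': 244.16544202709468, 'camera_from_world': 0}
[ 365.03902387 -631.04211229  372.54293265]
{'t': 0.15, 'joints': array([ 1.05850858,  0.59194712,  0.04830453,  1.60948835, -0.03328829,
        0.94271043, -0.0336793 ]), 'qvel': array([-0.00081095, -0.00170063, -0.00018146, -0.00414715,  0.00180364,
        0.00191825,  0.00011814]), 'joint_efforts': array([ 3.57870354e-03, -5.49247563e+01,  1.54989671e+00, -1.98454213e+01,
        9.60295438e-03,  5.61530542e-03,  5.78953973e-06]), 'position': array([ 294.58450486, -661.77150135,  230.3901679 ]), 'tool_rot': array([ 9.78144943e-01,  2.07922356e-01, -2.32890765e-04, -8.42842902e-04]), 'contact_force': array([ 0.32137922, -0.26246599,  0.39937335]), 'moment': array([ 0.00062553, -0.01898049, -0.04001845]), 'grip_force': 0.0, 'width': 1.0016110438337382} -18.700000000000003
```

View pics/scene0.png

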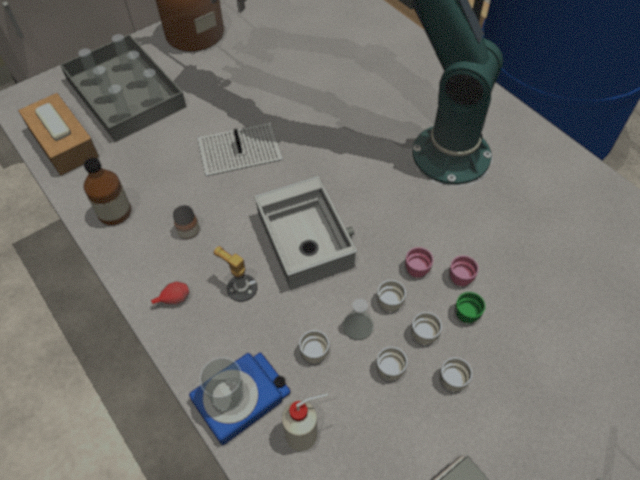

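View pics/side0.png

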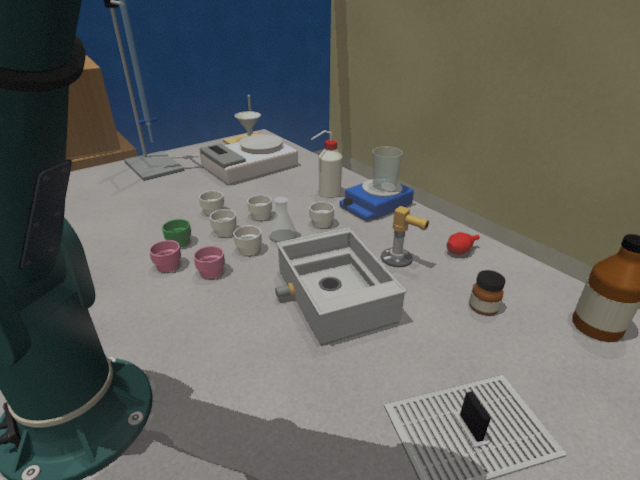

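The scene picture shows five off-white beakers at (391,296), (426,328), (391,364), (456,375) and (314,347). There are two pink ones at (419,262) and (463,270), and one green at (469,307). The flask is at (359,320), the well at (305,232), the grating at (240,150), the elbow at (235,265) and the jar at (186,222). I'll enlarge two regions for accurate pixels.

```bash
python3 - <<'E'
from h import *
s=cv2.imread('pics/scene0.png')
c=cv2.resize(s[110:310,185:365],None,fx=3,fy=3,interpolation=cv2.INTER_CUBIC);cv2.imwrite('pics/c1.png',c)
c=cv2.resize(s[240:400,290:490],None,fx=3.7,fy=3.7,interpolation=cv2.INTER_CUBIC);cv2.imwrite('pics/c2.png',c)
d=load('scene0.png')
for n,(u,v,z) in dict(grip=(238,133,58),base=(452,155,0),grA=(200,138,5),grB=(273,126,5),grC=(281,159,5),grD=(207,174,5)).items(): print(n,unproj(d,u,v,z).round())
E
```

```text
grip [ 460. -387.   58.]
base [-0.  7.  0.]
grA [ 536. -484.    5.]
grB [ 340. -394.    5.]
grC [ 396. -274.    5.]
grD [ 591. -355.    5.]
```

View pics/c1.png

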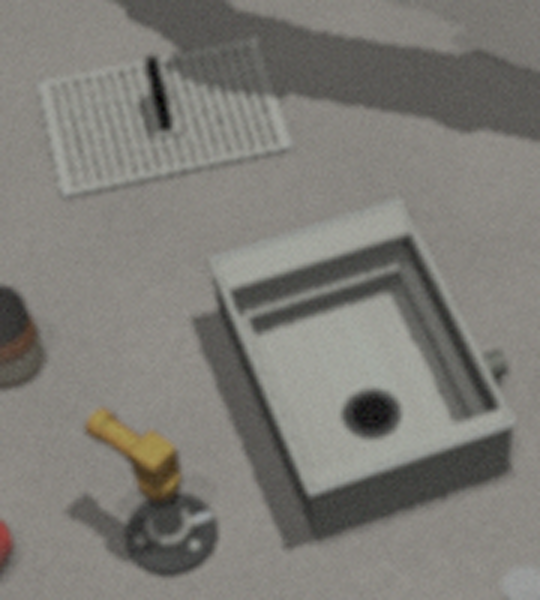

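View pics/c2.png

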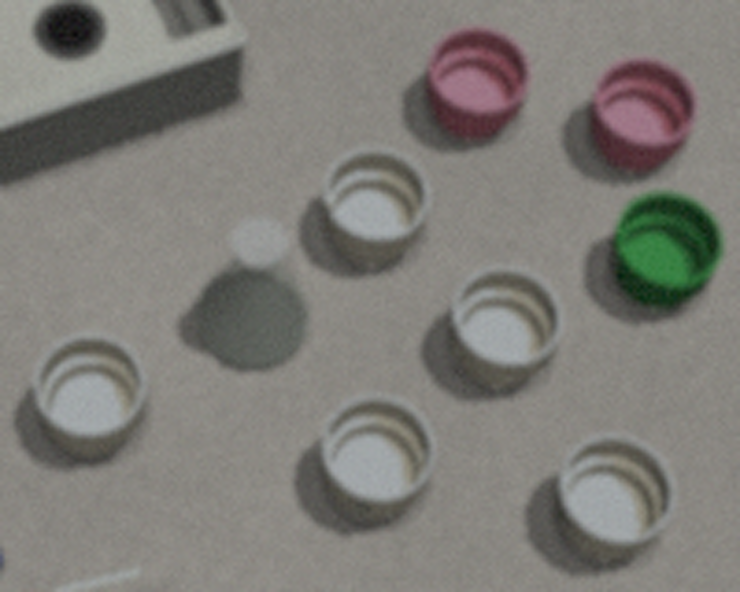

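The well's wide (deep) lip is at the top of the crop, on the robot's right, and the drain stub is on the right (the robot's side), so both match the description. Crop 1: well top corners at (212,262), (402,200), (513,420) and (312,492); elbow top at (156,447), outlet at (98,424), mark at (203,519). Crop 2: the five off-white beakers are confirmed, and the pink and green ones are the look-alikes.

```bash
python3 - <<'E'
from h import *
from scipy.optimize import fsolve
d=load('scene0.png')
U=lambda x,y,z:unproj(d,185+x/3,110+y/3,z)
W=[U(212,262,80),U(402,200,80),U(513,420,80),U(312,492,80)]
print('well',*[w.round() for w in W]); W=np.array(W); print('c',W.mean(0).round(), 'ang', [np.degrees(np.arctan2(*(b-a)[1::-1])).round(1) for a,b in((W[0],W[3]),(W[1],W[2]))],[np.linalg.norm(W[i]-W[i-1]).round() for i in range(4)])
print('elbow top',U(156,443,136),'outlet',U(98,424,120),'flange',U(171,533,8),'mark',U(203,518,10))
G=np.array([U(42,85,5),U(257,42,5),U(289,147,5),U(67,193,5)]);print('grat',G.round(),G.mean(0),[np.degrees(np.arctan2(*(b-a)[1::-1])).round(1) for a,b in((G[1],G[0]),(G[2],G[3]))],'griptop',U(152,60,60),'jar',U(5,320,75))
t=np.linspace(0,6.283,100)
def circ(p,z,r): return np.array([proj(d,(p[0]+r*np.cos(a),p[1]+r*np.sin(a),z)) for a in t])
for n,u,v,z,r in [('A',376.5,149,50,33.5),('B',506,268,50,33.5),('C',89.5,336,50,33.5),('D',377.5,396,50,33.5),('E',615,434,50,33.5),('flask',249,370,0,37)]:
    u,v=290+u/3.7,240+v/3.7
    f=lambda p:(lambda c:[(c[:,0].min()+c[:,0].max())/2-u,(c[:,1].max() if n=='flask' else c[:,1].min())-v])(circ(p,z,r))
    s=fsolve(f,unproj(d,u,v,z)[:2]); c=circ(s,z,r);print(n,s.round(), 'w',(np.ptp(c[:,0])*3.7).round())
E
```

```text
well [ 556. -151.   80.] [ 387. -107.   80.] [455. 129.  80.] [621.  86.  80.]
c [505. -10.  80.] ang [np.float64(74.7), np.float64(74.0)] [np.float64(245.0), np.float64(175.0), np.float64(245.0), np.float64(172.0)]
elbow top [707.39491863   7.56603383 136.        ] outlet [729.60563494 -44.20829967 120.        ] flange [712.80795094  10.46486093   8.        ] mark [684.78357659  15.69300143  10.        ]
grat [[ 539. -485.    5.]
 [ 341. -405.    5.]
 [ 395. -273.    5.]
 [ 591. -353.    5.]] [ 466.62198121 -379.02046001    5.        ] [np.float64(-22.0), np.float64(-22.1)] griptop [ 460.169561   -398.58247342   60.        ] jar [ 726.1721608  -208.83848818   75.        ]
A [450. 259.] w 106.0
B [443. 371.] w 110.0
C [674. 253.] w 111.0
D [562. 388.] w 114.0
E [468. 491.] w 116.0
flask [551. 258.] w 116.0
```

```bash
cat >> h.py <<'E'
WC=np.array([505.,-10.,0]); WA=74.4
def well(x,y,z): 
    c,s=np.cos(np.radians(WA)),np.sin(np.radians(WA)); return WC+[c*x-s*y,s*x+c*y,z]
def tool(psi,tilt=0,axis=None):
    a=np.radians(psi); y=np.array([np.cos(a),np.sin(a),0]); z=np.array([0,0,-1.]); M=np.column_stack([np.cross(y,z),y,z])
    if tilt: b=np.radians(WA+90); M=R.from_rotvec(-tilt*np.array([np.cos(b),np.sin(b),0])).as_matrix()@M
    return M
def plan(name,p,M,pr=True):
    o=manip.get_obs(); C=R.from_quat(o['tool_rot']); 
    s=C.inv().apply(np.array(p)-o['position'])/1000; r=(C.inv()*R.from_matrix(M)).as_rotvec()
    print(name,s.round(4).tolist(),r.round(3).tolist())
def st():
    o=manip.get_obs(); C=R.from_quat(o['tool_rot']).as_matrix()
    print('t %.1f'%o['t'],o['position'].round(1),'psi %.1f'%np.degrees(np.arctan2(C[1,1],C[0,1])),'z',C[:,2].round(3),'F',o['contact_force'].round(1),'w %.3f'%o['width'],'g %.0f'%o['grip_force'],'j',o['joints'].round(2))
E
python3 -c "
from h import *
plan('above',(467,-379,150),tool(-22));plan('at',(467,-379,26),tool(-22))"
```

```text
above [0.2725, -0.1881, 0.0807] [-0.002, -0.001, -0.768]
at [0.2725, -0.1878, 0.2047] [-0.002, -0.001, -0.768]
```

```bash
python3 -m handwheel '[[[0.272,-0.188,0.08],[0,0,-0.768]],[[0.272,-0.188,0.08],[0,0,-0.768]],[[0.272,-0.188,0.08],[0,0,-0.768]],[[0.272,-0.188,0.08],[0,0,-0.768]],[[0.272,-0.188,0.08],[0,0,-0.768]],[[0.272,-0.188,0.08],[0,0,-0.768]],[[0.272,-0.188,0.08],[0,0,-0.768]],[[0.272,-0.188,0.08],[0,0,-0.768]],[[0.272,-0.188,0.08],[0,0,-0.768]],[[0.272,-0.188,0.08],[0,0,-0.768]],[[0.272,-0.188,0.08],[0,0,-0.768]]]' 0 60
python3 -c "
from h import *
st();snap('wrist','w1.png');snap('side','s1.png')
plan('at',(467,-379,26),tool(-22))"
```

```text
t: 1.07
position: [466.8, -380.0, 151.1]
tool_rot: [0.829, 0.56, -0.0, -0.0]
contact_force: [-0.2, -0.1, 0.1]
width: 1.001
grip_force: 0.0
t 1.1 [ 466.8 -380.   151.1] psi -21.9 z [-0.001 -0.    -1.   ] F [-0.2 -0.1  0.1] w 1.001 g 0 j [ 0.72  0.54 -0.16  1.95  0.13  0.66  0.1 ]
at [0.0038, 0.0, 0.1255] [0.0, 0.002, -0.003]
```

View pics/w1.png

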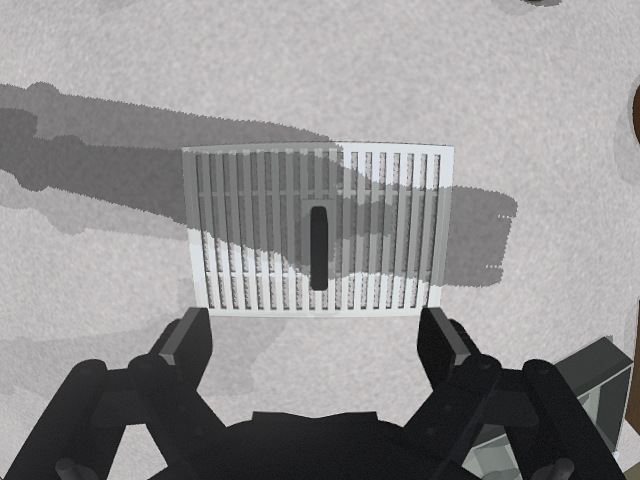

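The wrist view shows the grating with the grip top spanning (319,207)–(319,290) and its plate corners at (185,148), (453,147), (438,316) and (197,309), all well aligned.

```bash
python3 -c "
from h import *
d=load('w1.png')
g=(unproj(d,319,208,60,True)+unproj(d,319,290,60,True))/2
P=[unproj(d,u,v,5,True) for u,v in((185,148),(453,147),(440,316),(197,309))]
print(g,np.mean(P,0),np.round(P))
st();plan('at',(*g[:2],26),tool(-22))"
```

```text
[ 470.21504699 -381.9862332    60.        ] [ 469.4455949  -386.67888614    5.        ] [[ 397. -279.    5.]
 [ 596. -358.    5.]
 [ 543. -499.    5.]
 [ 342. -410.    5.]]
t 1.2 [ 465.6 -382.3  151.5] psi -22.2 z [-0.001 -0.002 -1.   ] F [-0.4 -0.2  0.6] w 1.003 g 0 j [ 0.72  0.54 -0.16  1.95  0.13  0.66  0.1 ]
at [0.0023, 0.0041, 0.1255] [0.0, 0.002, -0.003]
```

```bash
python3 -m handwheel '[[[0.002,0.004,0.03],[0,0,0]],[[0.002,0.004,0.06],[0,0,0]],[[0.002,0.004,0.09],[0,0,0]],[[0.002,0.004,0.11],[0,0,0]],[[0.002,0.004,0.125],[0,0,0]],[[0.002,0.004,0.125],[0,0,0]]]'
python3 -m handwheel '[[[0,0,0],[0,0,0]],[[0,0,0],[0,0,0]],[[0,0,0],[0,0,0]],[[0,0,0],[0,0,0]],[[0,0,0],[0,0,0]],[[0,0,0],[0,0,0]],[[0,0,0],[0,0,0]],[[0,0,0],[0,0,0]],[[0,0,0],[0,0,0]],[[0,0,0],[0,0,0]]]' 1 80
python3 -m handwheel '[[[0,0,-0.02],[0,0,0]],[[0,0,-0.04],[0,0,0]],[[0,0,-0.07],[0,0,0]],[[0,0,-0.1],[0,0,0]],[[0,0,-0.13],[0,0,0]],[[0,0,-0.15],[0,0,0]],[[0,0,-0.15],[0,0,0]],[[0,0,-0.15],[0,0,0]]]'
python3 -c "
from h import *
snap('wrist','w2.png');st()
plan('above well',well(5,0,215),tool(74.4));
"
```

```text
t: 1.67
position: [468.0, -380.9, 23.4]
tool_rot: [0.83, 0.558, -0.002, -0.002]
contact_force: [-0.3, 1.1, -0.7]
width: 0.997
grip_force: 0.0
t: 2.5
position: [471.3, -379.8, 27.2]
tool_rot: [0.829, 0.559, -0.0, 0.0]
contact_force: [-1.3, 1.4, 6.0]
width: 0.131
grip_force: 79.5
t: 3.17
position: [471.1, -379.4, 176.3]
tool_rot: [0.829, 0.559, 0.0, 0.0]
contact_force: [0.2, 0.2, -6.0]
width: 0.127
grip_force: 78.9
t 3.2 [ 470.  -378.7  174.8] psi -22.0 z [-0.002  0.002 -1.   ] F [-0.8  0.3 -5.8] w 0.127 g 79 j [ 0.72  0.51 -0.17  1.93  0.13  0.71  0.1 ]
above well [0.36, -0.1063, -0.0397] [-0.002, -0.003, -1.682]
```

View pics/w2.png

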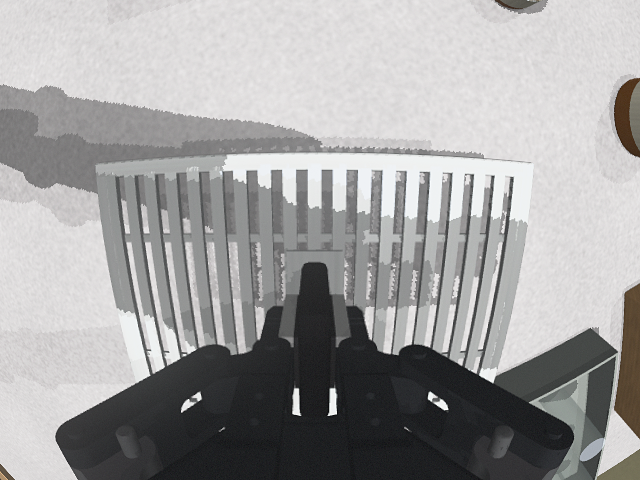

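The grating is held square, with its far edge running from (97,166) to (532,163). I'll get its offset in the tool frame from that.

```bash
python3 -c "
from h import *
d=load('w2.png');o=manip.get_obs();C=R.from_quat(o['tool_rot'])
for u,v in((97,166),(315,153),(532,163)): print(C.inv().apply(unproj(d,u,v,153,True)-o['position']).round(1))
"
```

```text
[  65.4 -106.3   22.2]
[66.7  2.6 21.8]
[ 67.  111.   21.5]
```

```bash
python3 -c "
from h import *
plan('above well',well(20,7,215),tool(74.4))
s=cv2.imread('pics/s1.png');cv2.imwrite('pics/c3.png',cv2.resize(s[190:350,260:460],None,fx=3.7,fy=3.7,interpolation=cv2.INTER_CUBIC))"
```

```text
above well [0.3741, -0.115, -0.0396] [-0.002, -0.003, -1.682]
```

View pics/c3.png

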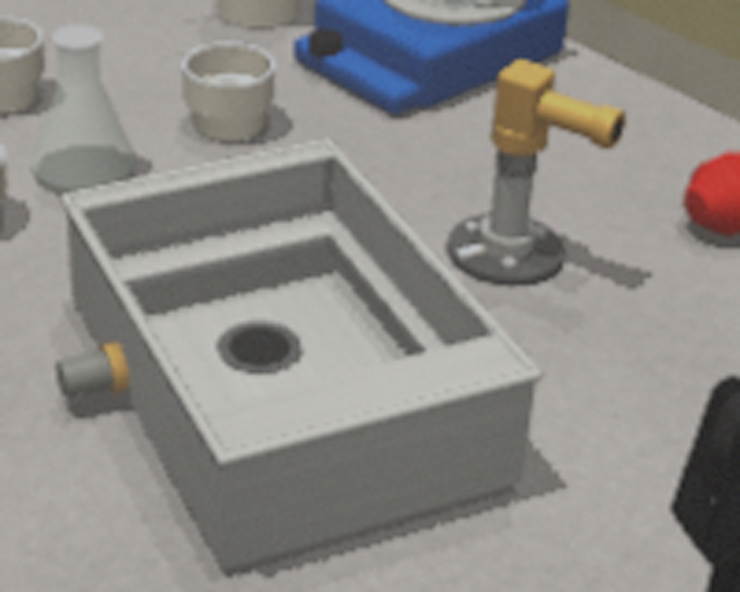

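Side crop: well top corners at (223,462), (540,374), (330,142) and (65,198); elbow top centre about (526,72), outlet (612,125), flange centre (506,246), mark (470,251).

```bash
python3 -c "
from h import *
d=load('s1.png');U=lambda x,y,z:unproj(d,260+x/3.7,190+y/3.7,z)
W=np.array([U(223,462,80),U(540,374,80),U(330,142,80),U(65,198,80)]);print(W.round(),W.mean(0).round(1),[np.degrees(np.arctan2(*(b-a)[1::-1])).round(1) for a,b in((W[0],W[3]),(W[1],W[2]))])
print(U(526,72,136),U(614,125,120),U(506,244,8),U(470,251,10))
"
A=1; python3 -m handwheel '[[[0.02,-0.005,-0.01],[0,0,-0.05]],[[0.05,-0.015,-0.03],[0,0,-0.15]],[[0.08,-0.025,-0.04],[0,0,-0.27]],[[0.11,-0.035,-0.04],[0,0,-0.39]],[[0.14,-0.045,-0.04],[0,0,-0.51]],[[0.17,-0.055,-0.04],[0,0,-0.63]],[[0.2,-0.065,-0.04],[0,0,-0.75]],[[0.23,-0.075,-0.04],[0,0,-0.87]],[[0.26,-0.085,-0.04],[0,0,-0.99]],[[0.29,-0.095,-0.04],[0,0,-1.08]],[[0.3,-0.1,-0.04],[0,0,-1.12]],[[0.3,-0.1,-0.04],[0,0,-1.12]]]'
python3 -c "
from h import *
st()
plan('above well',well(20,7,215),tool(74.4));plan('tilt',well(20,7,215),tool(74.4,0.3))"
```

```text
[[ 389. -116.   80.]
 [ 556. -161.   80.]
 [ 623.   77.   80.]
 [ 455.  123.   80.]] [505.9 -19.4  80. ] [np.float64(74.5), np.float64(74.5)]
[706.74964021  -1.75742781 136.        ] [722.90150043 -59.10389373 120.        ] [710.59095855   0.87553383   8.        ] [684.13382893   7.31056766  10.        ]
t: 4.22
position: [489.2, -59.2, 214.5]
tool_rot: [0.401, 0.916, 0.001, -0.003]
contact_force: [0.3, -0.1, -5.5]
width: 0.129
grip_force: 78.9
t 4.2 [489.2 -59.2 214.5] psi 42.7 z [-0.004  0.003 -1.   ] F [ 0.3 -0.1 -5.5] w 0.129 g 79 j [ 0.45  0.37 -0.54  2.12  0.28  0.73  0.48]
above well [0.0419, 0.0583, -0.0004] [0.001, -0.005, -0.554]
tilt [0.0419, 0.0583, -0.0004] [-0.292, 0.078, -0.55]
```

The side and wrist cameras agree that the scene camera reads about 8 mm too high in y: the base reads (0,7), and the grating shows the same offset. I'll use well centre (505.5,−19) and shift scene-based y values by −8.

```bash
sed -i 's/^WC=.*/WC=np.array([505.5,-19.,0]); WA=74.5/' h.py; python3 -c "
from h import *
M=tool(74.5,0.3)
# contact-frame: plate center underside relative tcp: 27 along tool z, -7 along tool x
def tcp_for_low(xl,zl): # low end bottom edge at well (xl,zl), tilt .3
    c=well(xl,0,0)*[1,1,0]+[0,0,zl]; e=R.from_matrix(M)
    return c+e.apply([7,110,-27])
p=tcp_for_low(-78,120);plan('tilt high',p,M)
p2=tcp_for_low(-78,48);print('then world',p2-p); print('tool down', R.from_matrix(M).inv().apply([0,0,-.072]),R.from_matrix(M).inv().apply(well(-.038,0,0)-WC))
"
```

```text
tilt high [0.0343, 0.0518, 0.0363] [-0.292, 0.078, -0.552]
then world [  0.   0. -72.]
tool down [ 4.99600361e-19 -2.12774549e-02  6.87842272e-02] [ 1.63476464e-14 -3.63027866e-02 -1.12297679e-02]
```

```bash
python3 -m handwheel '[[[0.006,0.009,0],[-0.04,0.01,-0.1]],[[0.012,0.018,0.006],[-0.1,0.025,-0.19]],[[0.018,0.027,0.012],[-0.15,0.04,-0.29]],[[0.024,0.036,0.02],[-0.2,0.05,-0.39]],[[0.03,0.045,0.03],[-0.25,0.065,-0.48]],[[0.034,0.052,0.036],[-0.292,0.078,-0.552]],[[0.034,0.052,0.036],[-0.292,0.078,-0.552]],[[0.034,0.052,0.036],[-0.292,0.078,-0.552]],[[0.034,0.052,0.036],[-0.292,0.078,-0.552]]]'
python3 -c "
from h import *
st();snap('side','s3.png')
M=tool(74.5,0.3);c=well(-78,0,0)*[1,1,0]
plan('err',c+[0,0,120]+M@[7,110,-27],M);plan('low',c+[0,0,48]+M@[7,110,-27],M)
"
```

```text
t: 4.97
position: [506.1, -5.0, 179.6]
tool_rot: [0.139, 0.979, 0.146, 0.022]
contact_force: [0.6, -0.1, -5.5]
width: 0.132
grip_force: 79.1
t 5.0 [506.1  -5.  179.6] psi 73.9 z [ 0.084  0.28  -0.956] F [ 0.6 -0.1 -5.5] w 0.132 g 79 j [ 0.73  0.52 -0.84  2.16  0.19  0.53  1.1 ]
err [0.0042, 0.0041, 0.0032] [-0.003, 0.007, -0.009]
low [0.0045, -0.0169, 0.072] [-0.003, 0.007, -0.009]
```

View pics/s3.png

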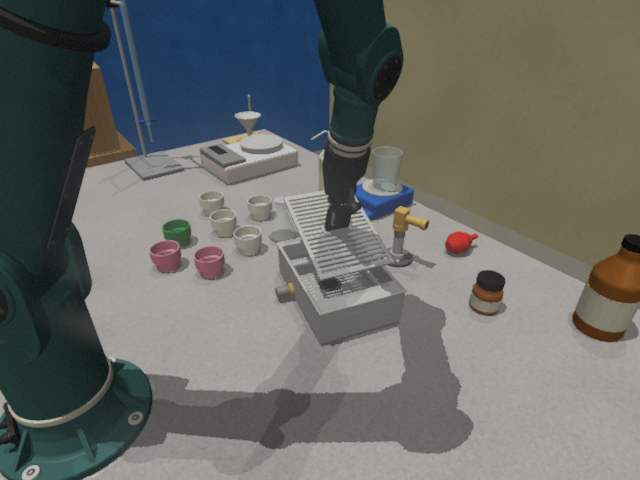

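The −x end of the tilted grating hangs low near (320,270)–(390,258), above the opening and inside the deep lip's edge. Lowering it.

```bash
python3 -m handwheel '[[[0.004,0.001,0.015],[0,0.007,-0.009]],[[0.0045,-0.004,0.03],[0,0.007,-0.009]],[[0.0045,-0.008,0.045],[0,0.007,-0.009]],[[0.0045,-0.012,0.058],[0,0.007,-0.009]],[[0.0045,-0.017,0.072],[0,0.007,-0.009]],[[0.0045,-0.017,0.072],[0,0.007,-0.009]],[[0.0045,-0.017,0.072],[0,0.007,-0.009]]]'
python3 -c "
from h import *
st();snap('side','s4.png')
s=cv2.imread('pics/s4.png');cv2.imwrite('pics/c4.png',cv2.resize(s[180:340,260:460],None,fx=3.7,fy=3.7,interpolation=cv2.INTER_CUBIC))
M=tool(74.5,0.3);c=well(-116,0,0)*[1,1,0]
plan('in',c+[0,0,48]+M@[7,110,-27],M);
"
```

```text
t: 5.6
position: [504.0, 2.0, 106.6]
tool_rot: [0.132, 0.98, 0.147, 0.02]
contact_force: [-0.1, 0.4, -4.8]
width: 0.124
grip_force: 79.2
t 5.6 [504.    2.  106.6] psi 74.6 z [ 0.078  0.282 -0.956] F [-0.1  0.4 -4.8] w 0.124 g 79 j [ 0.61  0.62 -0.71  2.21  0.29  0.36  1.04]
in [0.0006, -0.0376, -0.0106] [-0.002, 0.001, 0.002]
```

View pics/c4.png

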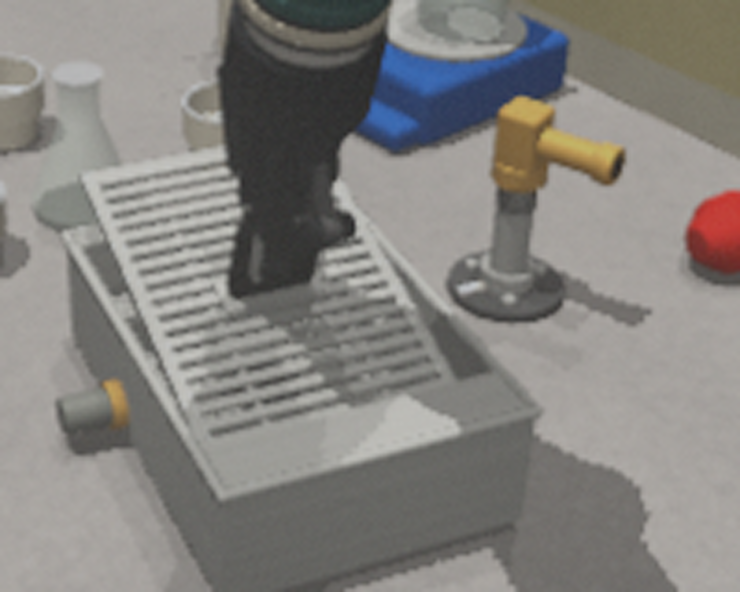

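```bash
python3 -c "
from h import *
d=load('s4.png');o=manip.get_obs();C=R.from_quat(o['tool_rot']).as_matrix()
for cx in (-11,-7,-3):
  for nm,l in dict(hiL=(75,110),loR=(-75,-110),loL=(75,-110)).items():
    p=o['position']+C@[l[0]+cx,l[1],22]; u,v=proj(d,p); print(cx,nm,round((u-260)*3.7),round((v-180)*3.7),end=' | ')
  print()
for w in [(-124,-86),(-124,86),(124,86),(-88,-82),(-88,82)]:
  u,v=proj(d,well(*w,80));print(w,round((u-260)*3.7),round((v-180)*3.7))
"
```

```text
-11 hiL 83 167 | -11 loR 478 403 | -11 loL 218 472 | 
-7 hiL 76 169 | -7 loR 471 404 | -7 loL 211 474 | 
-3 hiL 70 170 | -3 loR 465 406 | -3 loL 203 476 | 
(-124, -86) 538 412
(-124, 86) 223 498
(124, 86) 65 234
(-88, -82) 495 373
(-88, 82) 203 449
```

Predicted corners match to within about 3 mm, so it's laterally centred. I'll slide it under the lip slowly.

```bash
python3 -m handwheel '[[[0.001,-0.006,-0.002],[0,0,0]],[[0.002,-0.012,-0.004],[0,0,0]],[[0.002,-0.018,-0.005],[0,0,0]],[[0.002,-0.024,-0.007],[0,0,0]],[[0.002,-0.029,-0.008],[0,0,0]],[[0.002,-0.029,-0.008],[0,0,0]]]'
python3 -m handwheel '[[[0,-0.002,-0.001],[0,0,0]],[[0,-0.004,-0.001],[0,0,0]],[[0,-0.006,-0.002],[0,0,0]],[[0,-0.006,-0.002],[0,0,0]]]'
python3 -c "
from h import *
st()
M=tool(74.5,0.3);o=manip.get_obs();C=R.from_quat(o['tool_rot']).as_matrix()
l=o['position']+C@[-8,-110,27]-WC;a=np.radians(WA);print('low end well x,y,z',l[0]*np.cos(a)+l[1]*np.sin(a),-l[0]*np.sin(a)+l[1]*np.cos(a),l[2])
"
```

```text
t: 6.15
position: [493.7, -28.6, 105.3]
tool_rot: [0.134, 0.98, 0.147, 0.02]
contact_force: [0.5, -0.5, -5.7]
width: 0.131
grip_force: 79.2
t: 6.48
position: [492.3, -32.9, 105.6]
tool_rot: [0.132, 0.98, 0.147, 0.02]
contact_force: [-0.4, -0.4, -5.2]
width: 0.13
grip_force: 79.2
t 6.5 [492.3 -32.9 105.6] psi 74.6 z [ 0.079  0.283 -0.956] F [-0.4 -0.4 -5.2] w 0.130 g 79 j [ 0.7   0.63 -0.73  2.22  0.3   0.38  1.1 ]
low end well x,y,z -114.1242614024165 0.7599066816896141 47.5278048100025
```

```bash
python3 -m handwheel '[[[0,-0.002,0],[0,0,0]],[[0,-0.003,-0.001],[0,0,0]],[[0,-0.004,-0.001],[0,0,0]],[[0,-0.004,-0.001],[0,0,0]]]'
python3 -c "
from h import *
st()
for t,x,z in((0.2,-118,46),(0.1,-118,44),(0.0,-118,43),(0,-118,39)):
  M=tool(74.5,t);plan(t,well(x,0,0)*[1,1,0]+[0,0,z]+M@[8,110,-27],M)
"
```

```text
t: 6.82
position: [492.3, -34.1, 106.2]
tool_rot: [0.132, 0.98, 0.149, 0.021]
contact_force: [1.7, 7.0, -6.5]
width: 0.13
grip_force: 79.0
t 6.8 [492.3 -34.1 106.2] psi 74.7 z [ 0.081  0.286 -0.955] F [ 1.7  7.  -6.5] w 0.130 g 79 j [ 0.7   0.63 -0.74  2.22  0.3   0.38  1.11]
0.2 [-0.0007, -0.0011, 0.0121] [0.102, 0.002, 0.003]
0.1 [-0.0006, -0.0007, 0.0252] [0.202, 0.002, 0.003]
0.0 [-0.0006, -0.0012, 0.0375] [0.302, 0.002, 0.003]
0 [-0.0006, -0.0023, 0.0413] [0.302, 0.002, 0.003]
```

Contact with the end wall at 7 N shifts the well centre estimate about 3 mm along +x. I'll back off 1 mm and lay it flat.

```bash
sed -i 's/^WC=.*/WC=np.array([506.3,-16.1,0]); WA=74.5/' h.py; python3 -m handwheel '[[[0,0.003,0.003],[0.03,0,0]],[[0,0.003,0.008],[0.07,0,0]],[[0,0.003,0.013],[0.11,0,0]],[[0,0.003,0.019],[0.15,0,0]],[[0,0.0035,0.025],[0.2,0,0]],[[0,0.0035,0.031],[0.25,0,0]],[[0,0.003,0.0365],[0.3,0,0]],[[0,0.003,0.0365],[0.3,0,0]],[[0,0.003,0.0365],[0.3,0,0]]]'
python3 -c "
from h import *
st()
o=manip.get_obs();C=R.from_quat(o['tool_rot']).as_matrix()
l=C.T@(o['position']-well(0,0,0));l=o['position']-WC;a=np.radians(WA);print('tcp well x,y,z',l[0]*np.cos(a)+l[1]*np.sin(a),-l[0]*np.sin(a)+l[1]*np.cos(a),l[2],C[2,:])
"
```

```text
t: 7.57
position: [495.4, -21.8, 71.5]
tool_rot: [0.132, 0.991, -0.0, 0.0]
contact_force: [-0.5, -0.2, -5.5]
width: 0.124
grip_force: 80.3
t 7.6 [495.4 -21.8  71.5] psi 74.8 z [ 0.001 -0.001 -1.   ] F [-0.5 -0.2 -5.5] w 0.124 g 80 j [ 0.2   0.59 -0.33  2.22  0.49  0.4   0.77]
tcp well x,y,z -8.442092088078935 8.994275104867883 71.47939436602347 [-1.01235699e-03 -6.06177181e-04 -9.99999304e-01]
```

```bash
python3 -m handwheel '[[[0,0,0.001],[0,0,0]],[[0,0,0.002],[0,0,0]],[[0,0,0.003],[0,0,0]],[[0,0,0.004],[0,0,0]],[[0,0,0.004],[0,0,0]]]'
python3 -m handwheel '[[[0,0.003,0],[0,0,0]],[[0,0.006,0],[0,0,0]],[[0,0.009,0],[0,0,0]],[[0,0.012,0],[0,0,0]],[[0,0.014,0],[0,0,0]],[[0,0.016,0],[0,0,0]],[[0,0.016,0],[0,0,0]]]'
python3 -m handwheel '[[[0,0.001,0],[0,0,0]],[[0,0.002,0],[0,0,0]],[[0,0.003,0],[0,0,0]],[[0,0.003,0],[0,0,0]]]'
```

```text
t: 7.98
position: [496.3, -22.8, 67.9]
tool_rot: [0.134, 0.991, 0.001, 0.002]
contact_force: [1.6, 6.0, -4.2]
width: 0.127
grip_force: 80.6
t: 8.57
position: [499.3, -7.4, 67.4]
tool_rot: [0.134, 0.991, -0.001, 0.0]
contact_force: [0.4, 0.3, -5.3]
width: 0.125
grip_force: 80.3
t: 8.9
position: [500.2, -4.9, 67.5]
tool_rot: [0.134, 0.991, -0.001, 0.0]
contact_force: [0.1, -0.6, -5.8]
width: 0.128
grip_force: 80.4
```

```bash
python3 -m handwheel '[[[0,0.001,0],[0,0,0]],[[0,0.002,0],[0,0,0]],[[0,0.002,0],[0,0,0]],[[0,0.002,0],[0,0,0]]]'
python3 -m handwheel '[[[0,0.001,0.001],[0,0,0]],[[0,0.002,0.002],[0,0,0]],[[0,0.002,0.002],[0,0,0]],[[0,0.002,0.002],[0,0,0]]]'
```

```text
t: 9.23
position: [500.7, -3.1, 67.5]
tool_rot: [0.134, 0.991, -0.001, 0.0]
contact_force: [0.0, 0.5, -5.5]
width: 0.125
grip_force: 80.3
t: 9.57
position: [500.7, -3.2, 67.1]
tool_rot: [0.135, 0.991, -0.003, 0.0]
contact_force: [-3.7, -4.6, 14.6]
width: 0.129
grip_force: 83.4
```

Travel from wall to wall comes to 20.0 mm, exactly as described, so the grating is seated. I'll release it and check.

```bash
python3 -m handwheel '[[[0,0,-0.002],[0,0,0]],[[0,0,-0.002],[0,0,0]],[[0,0,-0.002],[0,0,0]],[[0,0,-0.002],[0,0,0]],[[0,0,-0.002],[0,0,0]],[[0,0,-0.002],[0,0,0]],[[0,0,-0.002],[0,0,0]],[[0,0,-0.002],[0,0,0]]]' 0
python3 -m handwheel '[[[0,0,-0.03],[0,0,0]],[[0,0,-0.07],[0,0,0]],[[0,0,-0.11],[0,0,0]],[[0,0,-0.15],[0,0,0]],[[0,0,-0.18],[0,0,0]],[[0,0,-0.18],[0,0,0]]]'
python3 -c "
from h import *
st();plan('elbow look',(640,0,250),tool(20))"
```

```text
t: 10.23
position: [501.1, -1.2, 67.3]
tool_rot: [0.134, 0.991, -0.001, 0.0]
contact_force: [-0.2, 0.4, -0.2]
width: 1.0
grip_force: 0.0
t: 10.73
position: [505.2, -0.1, 253.5]
tool_rot: [0.134, 0.991, -0.0, 0.007]
contact_force: [0.4, 0.3, -0.1]
width: 0.995
grip_force: 0.0
t 10.7 [ 5.052e+02 -1.000e-01  2.535e+02] psi 74.6 z [ 0.013 -0.002 -1.   ] F [ 0.4  0.3 -0.1] w 0.995 g 0 j [ 0.35  0.32 -0.54  2.07  0.24  0.8   0.96]
elbow look [-0.1299, 0.0359, 0.0053] [0.008, 0.011, 0.953]
```

```bash
python3 -c "
from h import *
plan('elbow look',(690,0,230),tool(20))"
python3 -m handwheel '[[[-0.02,0.01,0],[0,0,0.12]],[[-0.18,0.05,0.03],[0.008,0.011,0.95]],[[-0.18,0.05,0.03],[0.008,0.011,0.95]],[[-0.18,0.05,0.03],[0.008,0.011,0.95]],[[-0.18,0.05,0.03],[0.008,0.011,0.95]],[[-0.18,0.05,0.03],[0.008,0.011,0.95]],[[-0.18,0.05,0.03],[0.008,0.011,0.95]],[[-0.18,0.05,0.03],[0.008,0.011,0.95]],[[-0.18,0.05,0.03],[0.008,0.011,0.95]],[[-0.18,0.05,0.03],[0.008,0.011,0.95]],[[-0.18,0.05,0.03],[0.008,0.011,0.95]]]'
python3 -c "
from h import *
st();snap('wrist','w5.png')"
```

```text
elbow look [-0.1778, 0.0492, 0.0259] [0.008, 0.011, 0.953]
t: 11.65
position: [687.5, -0.5, 217.1]
tool_rot: [0.571, 0.821, -0.004, -0.005]
contact_force: [0.5, 0.2, 0.0]
width: 0.998
grip_force: 0.0
t 11.7 [ 6.875e+02 -5.000e-01  2.171e+02] psi 20.3 z [-0.013 -0.001 -1.   ] F [0.5 0.2 0. ] w 0.998 g 0 j [ 0.1   0.57 -0.25  1.69  0.17  0.91  0.14]
```

View pics/w5.png

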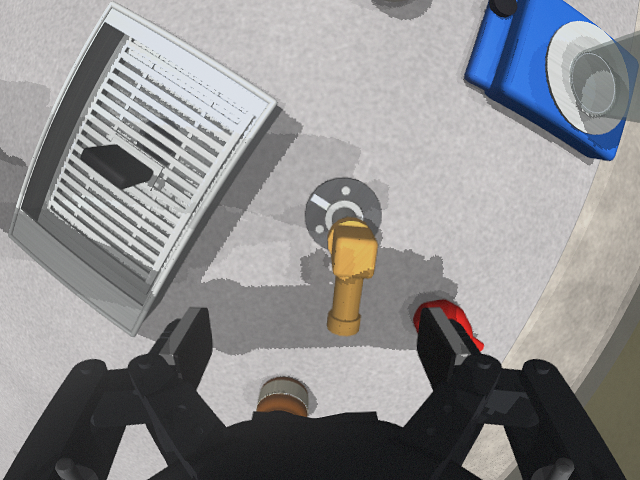

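The grating lies flat in the well under both lips. Elbow: top face centre about (355,263), outlet end centre about (344,325), flange centre about (343,214), mark bar about (320,202). An enlarged crop will give the angles.

```bash
python3 - <<'E'
from h import *
s=cv2.imread('pics/w5.png');cv2.imwrite('pics/c5.png',cv2.resize(s[165:345,290:410],None,fx=3.3,fy=3.3,interpolation=cv2.INTER_CUBIC))
d=load('w5.png');T=np.array(d['camera_from_world']);print(-T[:3,:3].T@T[:3,3],-T[2,:3])
U=lambda u,v,z:unproj(d,u,v,z,True).round(1)
print(U(355,263,136),U(344,320,132),U(343,214,8),U(320,202,10))
E
```

```text
[664.44376853  70.5699539  359.7045145 ] [ 0.08864406 -0.27792245 -0.95650475]
[714.    2.9 136. ] [724. -40. 132.] [712.5   6.8   8. ] [687.4  10.3  10. ]
```

View pics/c5.png

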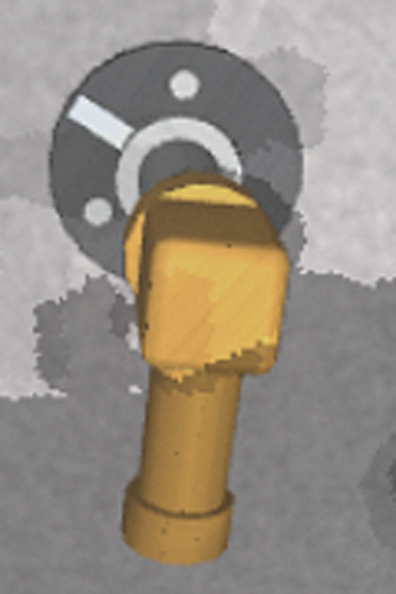

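```bash
python3 - <<'E'
from h import *
d=load('w5.png');U=lambda u,v,z:unproj(d,290+u/3.3,165+v/3.3,z,True)
q=[U(160,236,136),U(290,245,136),U(276,372,136),U(148,367,136)]
ang=lambda a,b:np.degrees(np.arctan2(*(b-a)[1::-1])).round(1)
print('centre',np.mean(q,0).round(1),[np.linalg.norm(q[i]-q[i-1]).round(1) for i in range(4)],ang(q[0],q[3]),ang(q[1],q[2]),ang(q[0],q[1])-90,ang(q[3],q[2])-90)
print('pipe',ang(U(195,385,120),U(179,515,120)),U(179,540,120).round(1))
F=U(176,162,6);print('flange',F,'mark',U(101,125,10),ang(F,U(101,125,10)),'bar',ang(U(128,143,10),U(75,108,10)))
E
```

```text
centre [713.5   6.5 136. ] [np.float64(26.8), np.float64(25.1), np.float64(26.2), np.float64(25.5)] -73.6 -72.7 -73.5 -72.2
pipe -74.1 [730.  -52.5 120. ]
flange [713.10858786   6.45260289   6.        ] mark [688.21616643   9.7494857   10.        ] 172.5 bar 166.6
```

Outlet direction is about −73.3° and the mark about 168°, so it needs 118.7° (2.07 rad) clockwise. I'll grasp the flats with tool y at 16.7°.

```bash
python3 -c "
from h import *
st();plan('above',(711.5,4,165),tool(16.7));plan('at',(711.5,4,105),tool(16.7))"
```

```text
t 11.7 [ 6.875e+02 -6.000e-01  2.173e+02] psi 20.3 z [-0.013 -0.    -1.   ] F [ 0.1 -0.2  0.1] w 1.000 g 0 j [ 0.1   0.57 -0.25  1.69  0.17  0.91  0.14]
above [-0.0042, 0.0247, 0.052] [-0.012, -0.004, 0.062]
at [-0.0044, 0.0255, 0.112] [-0.012, -0.004, 0.062]
```

```bash
python3 -m handwheel '[[[-0.004,0.025,0.02],[-0.012,-0.004,0.062]],[[-0.004,0.025,0.05],[-0.012,-0.004,0.062]],[[-0.004,0.025,0.08],[-0.012,-0.004,0.062]],[[-0.004,0.025,0.1],[-0.012,-0.004,0.062]],[[-0.004,0.025,0.112],[-0.012,-0.004,0.062]],[[-0.004,0.025,0.112],[-0.012,-0.004,0.062]]]'
python3 -m handwheel '[[[0,0,0],[0,0,0]],[[0,0,0],[0,0,0]],[[0,0,0],[0,0,0]],[[0,0,0],[0,0,0]],[[0,0,0],[0,0,0]],[[0,0,0],[0,0,0]],[[0,0,0],[0,0,0]],[[0,0,0],[0,0,0]],[[0,0,0],[0,0,0]]]' 1 60
python3 -c "
from h import *
st();plan('x',(711.5,4,105),tool(16.7));snap('wrist','w6.png')"
```

```text
t: 12.2
position: [708.9, 3.9, 102.1]
tool_rot: [0.597, 0.802, -0.002, -0.002]
contact_force: [-0.1, -1.4, -0.6]
width: 0.998
grip_force: 0.0
t: 12.95
position: [712.6, 4.4, 106.8]
tool_rot: [0.598, 0.802, 0.001, 0.001]
contact_force: [-1.1, 1.4, 6.1]
width: 0.318
grip_force: 61.5
t 12.9 [712.6   4.4 106.8] psi 16.6 z [ 0.003 -0.    -1.   ] F [-1.1  1.4  6.1] w 0.318 g 62 j [ 0.06  0.72 -0.2   1.71  0.2   0.73  0.05]
x [-0.0001, -0.0012, 0.0018] [0.003, 0.001, -0.002]
```

View pics/w6.png

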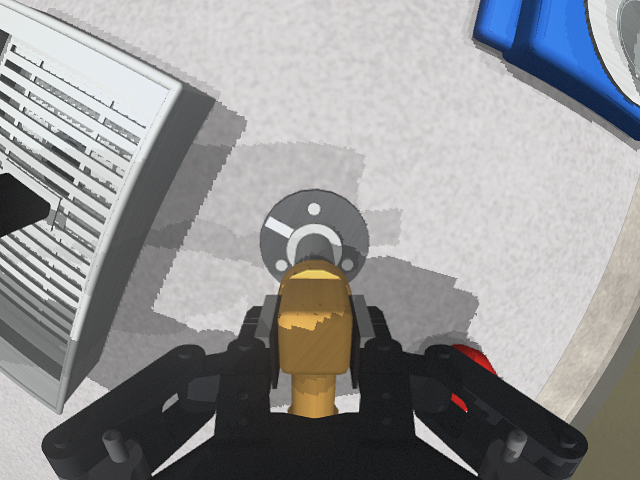

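The pads hold the elbow's flats. The flange circle spans x 260–369 with its centre at about (314.5,240), the mark bar is at (279,226) and the bolt holes at (314,209), (281,265) and (347,265).

```bash
python3 -c "
from h import *
d=load('w6.png');U=lambda u,v,z:unproj(d,u,v,z,True)
ang=lambda a,b:np.degrees(np.arctan2(*(b-a)[1::-1])).round(1)
B=np.mean([U(314,209,8),U(281,265,8),U(347,265,8)],0);print(B,U(279,226,10),ang(B,U(279,226,10)),ang(U(289,233,10),U(267,219,10)))"
python3 -m handwheel '[[[0,0,0],[0,0,0.06]],[[0,0,0],[0,0,0.16]],[[0,0,0],[0,0,0.26]],[[0,0,0],[0,0,0.36]],[[0,0,0],[0,0,0.46]],[[0,0,0],[0,0,0.56]],[[0,0,0],[0,0,0.66]],[[0,0,0],[0,0,0.76]],[[0,0,0],[0,0,0.86]],[[0,0,0],[0,0,0.96]],[[0,0,0],[0,0,1.02]],[[0,0,0],[0,0,1.02]]]'
python3 -c "
from h import *
st()"
```

```text
[714.00131217   3.41997836   8.        ] [687.30151443  11.38412341  10.        ] 163.4 162.9
t: 14.0
position: [712.5, 4.5, 106.4]
tool_rot: [0.913, 0.408, 0.001, 0.001]
contact_force: [-0.0, -0.8, 5.0]
width: 0.324
grip_force: 61.6
t 14.0 [712.5   4.5 106.4] psi -41.8 z [ 0.003 -0.001 -1.   ] F [-0.  -0.8  5. ] w 0.324 g 62 j [-0.12  0.71  0.08  1.72 -0.08  0.71 -0.73]
```

```bash
python3 -m handwheel '[[[0,0,0],[0,0,0.06]],[[0,0,0],[0,0,0.16]],[[0,0,0],[0,0,0.26]],[[0,0,0],[0,0,0.36]],[[0,0,0],[0,0,0.46]],[[0,0,0],[0,0,0.56]],[[0,0,0.001],[0,0,0.66]],[[0,0,0.001],[0,0,0.76]],[[0,0,0.001],[0,0,0.86]],[[0,0,0.001],[0,0,0.96]],[[0,0,0.001],[0,0,1.06]],[[0,0,0.001],[0,0,1.115]]]'
python3 -m handwheel '[[[0,0,0],[0,0,0]],[[0,0,0],[0,0,0]],[[0,0,0],[0,0,0]]]'
python3 -c "
from h import *
st()"
```

```text
t: 15.0
position: [712.6, 4.5, 105.8]
tool_rot: [0.991, -0.137, 0.001, -0.0]
contact_force: [-1.0, 0.4, 7.1]
width: 0.314
grip_force: 61.5
t: 15.25
position: [712.6, 4.6, 105.8]
tool_rot: [0.991, -0.136, 0.001, -0.0]
contact_force: [-0.4, -0.1, 7.3]
width: 0.315
grip_force: 61.9
t 15.2 [712.6   4.6 105.8] psi -105.6 z [ 0.003  0.    -1.   ] F [-0.4 -0.1  7.3] w 0.315 g 62 j [-0.31  0.75  0.38  1.73 -0.39  0.74 -1.58]
```

```bash
python3 -m handwheel '[[[0,0,0],[0,0,0]],[[0,0,0],[0,0,0]],[[0,0,0],[0,0,0]],[[0,0,0],[0,0,0]],[[0,0,0],[0,0,0]],[[0,0,0],[0,0,0]],[[0,0,-0.03],[0,0,0]],[[0,0,-0.07],[0,0,0]],[[0,0,-0.11],[0,0,0]],[[0,0,-0.15],[0,0,0]],[[0,0,-0.16],[0,0,0]],[[0,0,-0.16],[0,0,0]]]' 0
python3 -c "
from h import *
st();plan('look',(545,310,270),tool(-15.5))"
```

```text
t: 16.25
position: [714.1, 3.6, 269.4]
tool_rot: [0.991, -0.137, 0.005, -0.001]
contact_force: [-0.1, -0.4, 0.4]
width: 1.002
grip_force: 0.0
t 16.2 [714.1   3.6 269.4] psi -105.7 z [ 0.009 -0.    -1.   ] F [-0.1 -0.4  0.4] w 1.002 g 0 j [-0.37  0.58  0.47  1.62 -0.3   1.01 -1.65]
look [-0.2458, -0.2492, -0.0023] [0.005, -0.009, -1.575]
```

```bash
python3 -m handwheel '[[[-0.246,-0.249,-0.002],[0.005,-0.009,-1.575]],[[-0.246,-0.249,-0.002],[0.005,-0.009,-1.575]],[[-0.246,-0.249,-0.002],[0.005,-0.009,-1.575]],[[-0.246,-0.249,-0.002],[0.005,-0.009,-1.575]],[[-0.246,-0.249,-0.002],[0.005,-0.009,-1.575]],[[-0.246,-0.249,-0.002],[0.005,-0.009,-1.575]],[[-0.246,-0.249,-0.002],[0.005,-0.009,-1.575]],[[-0.246,-0.249,-0.002],[0.005,-0.009,-1.575]],[[-0.246,-0.249,-0.002],[0.005,-0.009,-1.575]],[[-0.246,-0.249,-0.002],[0.005,-0.009,-1.575]],[[-0.246,-0.249,-0.002],[0.005,-0.009,-1.575]],[[-0.246,-0.249,-0.002],[0.005,-0.009,-1.575]]]'
python3 -c "
from h import *
plan('look',(545,310,270),tool(-15.5))"
python3 -m handwheel '[[[0,0,0],[0,0,-0.05]],[[0,0,0],[0,0,-0.07]],[[0,0,0],[0,0,-0.07]],[[0,0,0],[0,0,-0.07]]]'
python3 -c "
from h import *
st();snap('wrist','w7.png');snap('scene','sc7.png')
s=cv2.imread('pics/sc7.png')[205:405,185:485];cv2.imwrite('pics/both.png',np.vstack([cv2.resize(cv2.imread('pics/w7.png')[0:400],None,fx=1,fy=1),cv2.resize(s,(300,200)) if 0 else np.hstack([s,np.zeros((200,340,3),np.uint8)])]))"
```

```text
t: 17.25
position: [540.1, 310.9, 264.0]
tool_rot: [0.816, 0.579, -0.006, -0.003]
contact_force: [0.2, 0.3, -0.4]
width: 1.002
grip_force: 0.0
look [0.0007, 0.0049, -0.0061] [-0.011, 0.006, -0.066]
t: 17.58
position: [541.4, 310.2, 265.0]
tool_rot: [0.798, 0.603, -0.005, -0.003]
contact_force: [0.5, 0.4, -0.1]
width: 0.999
grip_force: 0.0
t 17.6 [541.4 310.2 265. ] psi -15.8 z [-0.011 -0.001 -1.   ] F [ 0.5  0.4 -0.1] w 0.999 g 0 j [-0.62  0.43  0.05  1.81 -0.03  0.91 -0.84]
```

View pics/both.png

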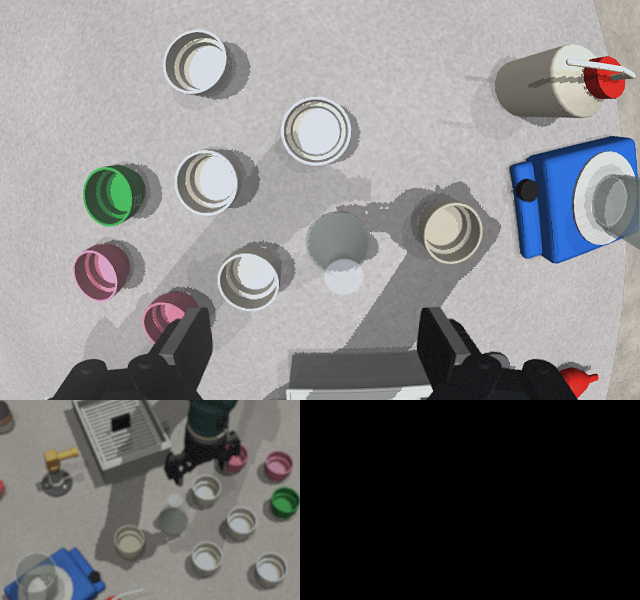

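The five off-white beakers' rims are at (196,62), (316,131), (207,182), (249,281) and (450,234), the flask foot is at (339,242), and the elbow outlet now points at the well. Converting to positions:

```bash
cat > cups.py <<'E'
from h import *
def white(f, guess, r=33.5, z=50):
    pass
E
python3 -c "
from h import *
d=load('w7.png')
for n,c,e in (('E',(195.5,62.5),(164,227)),('D',(316,131),(281,351)),('B',(207,182),(175.5,239)),('A',(249,281),(217.5,280)),('C',(450,234.5),(418,482))):
  print(n,unproj(d,*c,50,True).round(1),np.linalg.norm(unproj(d,e[0],c[1],50,True)-unproj(d,e[1],c[1],50,True)).round(1))
print('flask',unproj(d,339,242,0,True).round(1))
b=unproj(d,249,281,50,True)
T=np.array(d['camera_from_world']);print(-T[:3,:3].T@T[:3,3])
"
```

```text
E [469.4 486.   50. ] 66.4
D [562.4 383.9  50. ] 66.4
B [445.1 367.5  50. ] 67.1
A [452.8 255.7  50. ] 67.8
C [669.3 248.5  50. ] 72.8
flask [553.5 256.3   0. ]
[564.75850246 383.24373738 407.01587918]
```

Positions agree with the corrected scene readings. I'll squeeze each cup twice at different yaws to centre it, then place it at well (62,0), world (523,44), with yaw −15.5. I'll start with C (669,248).

```bash
python3 -c "
from h import *
plan('aboveC',(669.5,248.5,120),tool(60))"
```

```text
aboveC [-0.0243, 0.1412, 0.1444] [-0.01, -0.003, -1.323]
```

```bash
python3 -m handwheel '[[[-0.024,0.141,0.05],[-0.01,-0.003,-1.32]],[[-0.024,0.141,0.05],[-0.01,-0.003,-1.32]],[[-0.024,0.141,0.05],[-0.01,-0.003,-1.32]],[[-0.024,0.141,0.1],[-0.01,-0.003,-1.32]],[[-0.024,0.141,0.144],[-0.01,-0.003,-1.32]],[[-0.024,0.141,0.144],[-0.01,-0.003,-1.32]],[[-0.024,0.141,0.144],[-0.01,-0.003,-1.32]],[[-0.024,0.141,0.144],[-0.01,-0.003,-1.32]],[[-0.024,0.141,0.144],[-0.01,-0.003,-1.32]],[[-0.024,0.141,0.144],[-0.01,-0.003,-1.32]],[[-0.024,0.141,0.144],[-0.01,-0.003,-1.32]],[[-0.024,0.141,0.144],[-0.01,-0.003,-1.32]]]' 0 30
python3 -c "
from h import *
st();snap('wrist','w8.png')
plan('downC',(669.5,248.5,16),tool(60))"
```

```text
t: 18.68
position: [669.9, 248.8, 120.6]
tool_rot: [0.26, 0.966, 0.0, 0.0]
contact_force: [0.2, -0.0, 0.5]
width: 0.998
grip_force: 0.0
t 18.7 [669.9 248.8 120.6] psi 59.9 z [ 0.     0.001 -1.   ] F [ 0.2 -0.   0.5] w 0.998 g 0 j [-0.24  0.71 -0.28  1.7   0.26  0.77  0.4 ]
downC [0.0001, -0.0006, 0.1047] [0.001, -0.0, -0.005]
```

```bash
python3 -m handwheel '[[[0,0,0.03],[0,0,0]],[[0,0,0.06],[0,0,0]],[[0,0,0.09],[0,0,0]],[[0,0,0.104],[0,0,0]],[[0,0,0.104],[0,0,0]]]'
python3 -m handwheel '[[[0,0,0],[0,0,0]],[[0,0,0],[0,0,0]],[[0,0,0],[0,0,0]],[[0,0,0],[0,0,0]],[[0,0,0],[0,0,0]]]' 1 25
python3 -m handwheel '[[[0,0,0],[0,0,0]],[[0,0,0],[0,0,0]],[[0,0,0],[0,0,0]],[[0,0,0],[0,0,0]]]' 0
python3 -m handwheel '[[[0,0,0],[0,0,0.12]],[[0,0,0],[0,0,0.24]],[[0,0,0],[0,0,0.36]],[[0,0,0],[0,0,0.48]],[[0,0,0],[0,0,0.6]],[[0,0,0],[0,0,0.72]],[[0,0,0],[0,0,0.84]],[[0,0,0],[0,0,0.96]],[[0,0,0],[0,0,1.08]],[[0,0,0],[0,0,1.2]],[[0,0,0],[0,0,1.31]],[[0,0,0],[0,0,1.31]]]'
python3 -m handwheel '[[[0,0,0],[0,0,0]],[[0,0,0],[0,0,0]],[[0,0,0],[0,0,0]],[[0,0,0],[0,0,0]],[[0,0,0],[0,0,0]],[[0,0,0],[0,0,0]]]' 1 30
python3 -m handwheel '[[[0,0,-0.02],[0,0,0]],[[0,0,-0.05],[0,0,0]],[[0,0,-0.09],[0,0,0]],[[0,0,-0.13],[0,0,0]],[[0,0,-0.15],[0,0,0]],[[0,0,-0.15],[0,0,0]]]'
python3 -c "
from h import *
st();snap('wrist','w9.png')
plan('over stack',(*well(62,0,0)[:2],170),tool(-15.5))"
```

```text
t: 19.15
position: [667.0, 248.0, 13.0]
tool_rot: [0.26, 0.966, -0.002, -0.002]
contact_force: [-0.9, 0.4, -0.6]
width: 0.998
grip_force: 0.0
t: 19.57
position: [670.8, 249.6, 18.4]
tool_rot: [0.26, 0.966, 0.001, 0.001]
contact_force: [1.3, 0.6, 3.1]
width: 0.796
grip_force: 28.7
t: 19.9
position: [669.9, 249.3, 17.1]
tool_rot: [0.26, 0.966, 0.001, 0.0]
contact_force: [0.0, -0.4, -0.2]
width: 1.001
grip_force: 0.0
t: 20.9
position: [669.6, 249.9, 16.8]
tool_rot: [0.795, 0.607, 0.0, 0.0]
contact_force: [0.1, 0.7, 0.1]
width: 0.999
grip_force: 0.0
t: 21.4
position: [670.2, 249.4, 17.3]
tool_rot: [0.794, 0.608, 0.001, -0.0]
contact_force: [-0.7, 0.8, 2.6]
width: 0.782
grip_force: 34.3
t: 21.9
position: [673.4, 250.0, 173.1]
tool_rot: [0.794, 0.607, 0.006, 0.001]
contact_force: [1.3, -0.6, -0.6]
width: 0.782
grip_force: 34.1
t 21.9 [673.4 250.  173.1] psi -15.2 z [ 0.011  0.005 -1.   ] F [ 1.3 -0.6 -0.6] w 0.782 g 34 j [-0.5   0.64  0.13  1.68 -0.11  0.82 -0.59]
over stack [-0.2376, -0.0896, -0.0014] [0.005, -0.004, 0.006]
```

```bash
python3 -m handwheel '[[[-0.02,-0.01,0],[0,0,0]],[[-0.06,-0.02,0],[0,0,0]],[[-0.1,-0.035,0],[0,0,0]],[[-0.14,-0.05,0],[0,0,0]],[[-0.18,-0.065,0],[0.005,-0.004,0]],[[-0.21,-0.08,0],[0.005,-0.004,0.006]],[[-0.232,-0.087,0],[0.005,-0.004,0.006]],[[-0.238,-0.0896,0],[0.005,-0.004,0.006]],[[-0.238,-0.0896,0],[0.005,-0.004,0.006]],[[-0.238,-0.0896,0],[0.005,-0.004,0.006]]]'
python3 -c "
from h import *
st();plan('down',(*well(62,0,0)[:2],64),tool(-15.5))"
```

```text
t: 22.78
position: [521.0, 43.5, 165.9]
tool_rot: [0.796, 0.605, -0.003, -0.001]
contact_force: [0.1, -0.3, -0.6]
width: 0.778
grip_force: 34.1
t 22.8 [521.   43.5 165.9] psi -15.5 z [-0.006 -0.001 -1.   ] F [ 0.1 -0.3 -0.6] w 0.778 g 34 j [-0.26  0.44  0.12  2.12 -0.09  0.6  -0.35]
down [0.0009, 0.0023, 0.1019] [-0.005, 0.003, -0.0]
```

```bash
python3 -m handwheel '[[[0.001,0.002,0.02],[0,0,0]],[[0.001,0.002,0.045],[0,0,0]],[[0.001,0.002,0.07],[0,0,0]],[[0.001,0.002,0.09],[0,0,0]],[[0.001,0.002,0.1],[0,0,0]],[[0.001,0.002,0.1],[0,0,0]],[[0.001,0.002,0.1],[0,0,0]]]'
python3 -c "
from h import *
st();plan('down',(*well(62,0,0)[:2],62),tool(-15.5))"
```

```text
t: 23.37
position: [523.3, 44.3, 66.2]
tool_rot: [0.796, 0.606, -0.003, -0.001]
contact_force: [-0.1, -0.3, -0.4]
width: 0.787
grip_force: 34.1
t 23.4 [523.3  44.3  66.2] psi -15.4 z [-0.005 -0.001 -1.   ] F [-0.1 -0.3 -0.4] w 0.787 g 34 j [-0.23  0.61  0.08  2.16 -0.12  0.38 -0.32]
down [-0.0008, -0.0002, 0.0042] [-0.005, 0.003, 0.001]
```

```bash
python3 -m handwheel '[[[-0.001,0,0.002],[-0.005,0.003,0]],[[-0.001,0,0.004],[-0.005,0.003,0]],[[-0.001,0,0.005],[-0.005,0.003,0]],[[-0.001,0,0.005],[-0.005,0.003,0]],[[-0.001,0,0.005],[-0.005,0.003,0]]]'
python3 -c "
from h import *
st()"
```

```text
t: 23.78
position: [522.7, 42.2, 62.2]
tool_rot: [0.796, 0.605, 0.001, 0.0]
contact_force: [0.3, -0.3, 0.4]
width: 0.782
grip_force: 34.1
t 23.8 [522.7  42.2  62.2] psi -15.5 z [ 0.002 -0.    -1.   ] F [ 0.3 -0.3  0.4] w 0.782 g 34 j [-0.22  0.61  0.08  2.17 -0.12  0.36 -0.31]
```

```bash
python3 -m handwheel '[[[0,0,0.001],[0,0,0]],[[0,0,0.001],[0,0,0]],[[0,0,0.001],[0,0,0]]]'
python3 -m handwheel '[[[0,0,0],[0,0,0]],[[0,0,0],[0,0,0]],[[0,0,0],[0,0,0]],[[0,0,0],[0,0,0]],[[0,0,0],[0,0,0]]]' 0
python3 -m handwheel '[[[0,0,-0.02],[0,0,0]],[[0,0,-0.06],[0,0,0]],[[0,0,-0.1],[0,0,0]],[[0,0,-0.14],[0,0,0]],[[0,0,-0.14],[0,0,0]],[[0,0,-0.14],[0,0,0]]]'
python3 -c "
from h import *
st();snap('wrist','w10.png');snap('side','s10.png');plan('D',(562.5,384,150),tool(60))"
```

```text
t: 24.03
position: [522.7, 42.2, 62.1]
tool_rot: [0.796, 0.605, 0.001, 0.0]
contact_force: [-2.1, -0.4, 10.3]
width: 0.781
grip_force: 35.3
t: 24.45
position: [522.3, 42.2, 60.5]
tool_rot: [0.796, 0.605, 0.0, 0.0]
contact_force: [1.0, 0.2, -0.3]
width: 1.001
grip_force: 0.0
t: 24.95
position: [524.1, 42.5, 203.2]
tool_rot: [0.796, 0.605, 0.003, 0.002]
contact_force: [0.2, -0.0, -0.5]
width: 0.996
grip_force: 0.0
t 24.9 [524.1  42.5 203.2] psi -15.5 z [ 0.006  0.001 -1.   ] F [ 0.2 -0.  -0.5] w 0.996 g 0 j [-0.27  0.38  0.14  2.09 -0.08  0.67 -0.35]
D [0.3403, -0.0518, 0.0501] [-0.001, 0.0, -1.318]
```

Cup C is placed; I felt contact at TCP z 62.1. I'll add a numeric beaker finder (top-down rectification at rim height plus Hough circles) to catch any knocked cup, and move on to D.

```bash
cat >> h.py <<'E'
def find(f,c,half=120,z=50,fish=True):
    d=load(f); n=2*half; im=d['pixels']
    X,Y=np.meshgrid(c[0]-half+np.arange(n),c[1]-half+np.arange(n)); F,cx,cy,T=cam(d)
    q=np.stack([X,Y,np.full(X.shape,float(z))],-1)@T[:3,:3].T+T[:3,3]; x,y,w=q[...,0],-q[...,1],-q[...,2]
    r=np.hypot(x,y)+1e-9; k=np.arctan2(r,w)/r if fish else 1/w
    t=cv2.remap(im,(cx+F*k*x).astype(np.float32),(cy+F*k*y).astype(np.float32),cv2.INTER_LINEAR)
    C=cv2.HoughCircles(cv2.GaussianBlur(cv2.cvtColor(t,cv2.COLOR_RGB2GRAY),(5,5),1),cv2.HOUGH_GRADIENT_ALT,1.5,40,param1=200,param2=0.6,minRadius=28,maxRadius=37)
    for u,v,R_ in ([] if C is None else C[0]):
        m=t[int(v)-12:int(v)+12,int(u)-12:int(u)+12].reshape(-1,3).mean(0) if 12<u<n-12 and 12<v<n-12 else 0
        print('circle',round(c[0]-half+float(u),1),round(c[1]-half+float(v),1),'r %.1f'%R_,np.round(m))
E
python3 -c "
from h import *
print('w7');find('w7.png',(555,370),200)"
python3 -m handwheel '[[[0.34,-0.052,0],[0,0,-1.32]],[[0.34,-0.052,0],[0,0,-1.32]],[[0.34,-0.052,0],[0,0,-1.32]],[[0.34,-0.052,0],[0,0,-1.32]],[[0.34,-0.052,0.03],[0,0,-1.32]],[[0.34,-0.052,0.05],[0,0,-1.32]],[[0.34,-0.052,0.05],[0,0,-1.32]],[[0.34,-0.052,0.05],[0,0,-1.32]],[[0.34,-0.052,0.05],[0,0,-1.32]],[[0.34,-0.052,0.05],[0,0,-1.32]],[[0.34,-0.052,0.05],[0,0,-1.32]],[[0.34,-0.052,0.05],[0,0,-1.32]]]'
python3 -c "
from h import *
st();snap('wrist','w11.png');find('w11.png',(520,400),200)
plan('downD',(562.5,384,16),tool(60))"
```

```text
w7
circle 562.0 384.5 r 32.1 [217. 222. 230.]
circle 449.5 254.0 r 32.4 [177. 178. 177.]
circle 442.0 368.0 r 32.6 [198. 201. 202.]
circle 673.0 248.0 r 32.3 [175. 170. 156.]
circle 467.5 489.5 r 32.4 [190. 191. 190.]
circle 557.5 273.5 r 34.3 [127. 132. 130.]
t: 26.05
position: [561.6, 383.2, 147.3]
tool_rot: [0.257, 0.966, -0.002, -0.002]
contact_force: [0.3, 0.1, -0.9]
width: 0.998
grip_force: 0.0
t 26.1 [561.6 383.2 147.3] psi 60.2 z [-0.005 -0.003 -1.   ] F [ 0.3  0.1 -0.9] w 0.998 g 0 j [-0.51  0.64 -0.23  1.77  0.19  0.77  0.21]
circle 561.5 384.5 r 32.5 [205. 211. 217.]
circle 443.0 368.0 r 32.5 [197. 202. 206.]
circle 467.0 489.5 r 32.1 [194. 198. 200.]
circle 450.5 254.0 r 32.2 [159. 161. 160.]
circle 542.0 284.0 r 30.3 [126. 131. 129.]
downD [-0.0001, 0.0018, 0.1319] [-0.004, -0.002, 0.0]
```

The finder works, and all cups are where expected. Grasping D.

```bash
python3 -m handwheel '[[[0,0.001,0.03],[0,0,0]],[[0,0.001,0.065],[0,0,0]],[[0,0.001,0.1],[0,0,0]],[[0,0.001,0.12],[-0.004,-0.002,0]],[[0,0.001,0.13],[-0.004,-0.002,0]],[[0,0.001,0.13],[-0.004,-0.002,0]]]'
python3 -m handwheel '[[[0,0,0],[0,0,0]],[[0,0,0],[0,0,0]],[[0,0,0],[0,0,0]],[[0,0,0],[0,0,0]],[[0,0,0],[0,0,0]]]' 1 25
python3 -m handwheel '[[[0,0,0],[0,0,0]],[[0,0,0],[0,0,0]],[[0,0,0],[0,0,0]],[[0,0,0],[0,0,0]]]' 0
python3 -m handwheel '[[[0,0,0],[0,0,0.12]],[[0,0,0],[0,0,0.24]],[[0,0,0],[0,0,0.36]],[[0,0,0],[0,0,0.48]],[[0,0,0],[0,0,0.6]],[[0,0,0],[0,0,0.72]],[[0,0,0],[0,0,0.84]],[[0,0,0],[0,0,0.96]],[[0,0,0],[0,0,1.08]],[[0,0,0],[0,0,1.2]],[[0,0,0],[0,0,1.32]],[[0,0,0],[0,0,1.32]]]'
python3 -m handwheel '[[[0,0,0],[0,0,0]],[[0,0,0],[0,0,0]],[[0,0,0],[0,0,0]],[[0,0,0],[0,0,0]],[[0,0,0],[0,0,0]],[[0,0,0],[0,0,0]]]' 1 30
python3 -m handwheel '[[[0,0,-0.02],[0,0,0]],[[0,0,-0.05],[0,0,0]],[[0,0,-0.09],[0,0,0]],[[0,0,-0.13],[0,0,0]],[[0,0,-0.16],[0,0,0]],[[0,0,-0.16],[0,0,0]]]'
python3 -c "
from h import *
st()
plan('over stack',(522.5,42.2,170),tool(-15.5))"
```

```text
t: 26.6
position: [561.7, 382.6, 17.3]
tool_rot: [0.259, 0.966, -0.001, -0.0]
contact_force: [-1.2, 0.1, 1.2]
width: 0.999
grip_force: 0.0
t: 27.02
position: [564.6, 385.2, 22.1]
tool_rot: [0.258, 0.966, 0.003, 0.003]
contact_force: [-0.1, -0.6, 2.6]
width: 0.78
grip_force: 28.7
t: 27.35
position: [563.8, 384.6, 20.7]
tool_rot: [0.258, 0.966, 0.002, 0.002]
contact_force: [0.4, -0.7, 0.2]
width: 0.995
grip_force: 0.0
t: 28.35
position: [563.4, 385.0, 20.4]
tool_rot: [0.797, 0.605, 0.002, 0.001]
contact_force: [-0.6, 0.8, -0.3]
width: 1.001
grip_force: 0.0
t: 28.85
position: [563.9, 384.7, 20.9]
tool_rot: [0.796, 0.605, 0.003, 0.0]
contact_force: [-0.9, -0.2, 3.4]
width: 0.787
grip_force: 34.1
t: 29.35
position: [567.4, 386.2, 187.9]
tool_rot: [0.796, 0.605, 0.009, 0.001]
contact_force: [0.5, -0.6, -0.6]
width: 0.795
grip_force: 34.4
t 29.4 [567.4 386.2 187.9] psi -15.5 z [ 0.015  0.01  -1.   ] F [ 0.5 -0.6 -0.6] w 0.795 g 34 j [-0.81  0.59  0.22  1.76 -0.17  0.8  -0.78]
over stack [-0.3437, 0.0487, 0.0138] [0.012, -0.013, -0.001]
```

```bash
python3 -m handwheel '[[[-0.02,0.003,0],[0,0,0]],[[-0.06,0.009,0],[0,0,0]],[[-0.1,0.014,0],[0,0,0]],[[-0.14,0.02,0.005],[0,0,0]],[[-0.18,0.026,0.008],[0,0,0]],[[-0.22,0.031,0.011],[0.006,-0.006,0]],[[-0.26,0.037,0.014],[0.012,-0.013,0]],[[-0.3,0.043,0.014],[0.012,-0.013,0]],[[-0.33,0.047,0.014],[0.012,-0.013,0]],[[-0.3437,0.0487,0.014],[0.012,-0.013,0]],[[-0.3437,0.0487,0.014],[0.012,-0.013,0]],[[-0.3437,0.0487,0.014],[0.012,-0.013,0]]]'
python3 -c "
from h import *
st();plan('down',(522.5,42.2,105),tool(-15.5))"
```

```text
t: 30.35
position: [518.0, 40.0, 165.3]
tool_rot: [0.796, 0.605, -0.006, -0.001]
contact_force: [0.1, -0.2, -0.4]
width: 0.791
grip_force: 34.3
t 30.4 [518.   40.  165.3] psi -15.6 z [-0.011 -0.007 -1.   ] F [ 0.1 -0.2 -0.4] w 0.791 g 34 j [-0.33  0.44  0.21  2.12 -0.15  0.6  -0.28]
down [0.0039, 0.0043, 0.0603] [-0.009, 0.009, -0.002]
```

```bash
python3 -m handwheel '[[[0.002,0.002,0.015],[-0.004,0.004,0]],[[0.003,0.003,0.03],[-0.006,0.006,0]],[[0.003,0.003,0.045],[-0.008,0.008,0]],[[0.003,0.003,0.055],[-0.008,0.008,0]],[[0.003,0.003,0.055],[-0.008,0.008,0]],[[0.003,0.003,0.055],[-0.008,0.008,0]],[[0.003,0.003,0.055],[-0.008,0.008,0]],[[0.003,0.003,0.055],[-0.008,0.008,0]]]'
python3 -c "
from h import *
st();plan('down',(522.5,42.2,93),tool(-15.5))"
```

```text
t: 31.02
position: [521.9, 42.3, 111.3]
tool_rot: [0.796, 0.605, -0.0, 0.001]
contact_force: [-0.3, 0.0, -0.8]
width: 0.795
grip_force: 34.3
t 31.0 [521.9  42.3 111.3] psi -15.5 z [ 0.001 -0.001 -1.   ] F [-0.3  0.  -0.8] w 0.795 g 34 j [-0.29  0.53  0.17  2.16 -0.19  0.47 -0.25]
down [0.0001, 0.0006, 0.0183] [0.001, 0.001, 0.0]
```

```bash
python3 -m handwheel '[[[0,0,0.004],[0,0,0]],[[0,0,0.008],[0,0,0]],[[0,0,0.012],[0,0,0]],[[0,0,0.015],[0,0,0]],[[0,0,0.017],[0,0,0]],[[0,0,0.018],[0,0,0]],[[0,0,0.018],[0,0,0]],[[0,0,0.018],[0,0,0]]]'
python3 -m handwheel '[[[0,0,0.001],[0,0,0]],[[0,0,0.001],[0,0,0]],[[0,0,0.001],[0,0,0]]]'
```

```text
t: 31.68
position: [521.1, 41.6, 92.9]
tool_rot: [0.796, 0.605, -0.001, 0.0]
contact_force: [-0.6, -0.6, 4.6]
width: 0.792
grip_force: 34.7
t: 31.93
position: [521.1, 41.6, 92.8]
tool_rot: [0.796, 0.605, -0.001, 0.0]
contact_force: [-2.7, -0.5, 12.3]
width: 0.792
grip_force: 35.5
```

It seated at 92.8, exactly as predicted. I'll release it and go to E.

```bash
python3 -m handwheel '[[[0,0,0],[0,0,0]],[[0,0,0],[0,0,0]],[[0,0,0],[0,0,0]],[[0,0,0],[0,0,0]],[[0,0,0],[0,0,0]]]' 0
python3 -m handwheel '[[[0,0,-0.02],[0,0,0]],[[0,0,-0.06],[0,0,0]],[[0,0,-0.1],[0,0,0]],[[0,0,-0.12],[0,0,0]],[[0,0,-0.12],[0,0,0]],[[0,0,-0.12],[0,0,0]]]'
python3 -c "
from h import *
st();plan('E',(468,489,150),tool(60))"
```

```text
t: 32.35
position: [521.1, 41.7, 91.3]
tool_rot: [0.796, 0.605, -0.001, 0.0]
contact_force: [0.4, 0.5, 1.4]
width: 0.994
grip_force: 0.0
t: 32.85
position: [522.1, 42.1, 212.7]
tool_rot: [0.796, 0.605, 0.001, 0.001]
contact_force: [-0.2, -0.5, -1.1]
width: 1.002
grip_force: 0.0
t 32.9 [522.1  42.1 212.7] psi -15.5 z [ 0.002 -0.001 -1.   ] F [-0.2 -0.5 -1.1] w 1.002 g 0 j [-0.35  0.37  0.23  2.09 -0.13  0.7  -0.3 ]
E [0.4161, -0.1718, 0.0623] [0.002, 0.002, -1.318]
```

```bash
python3 -m handwheel '[[[0.416,-0.172,0],[0,0,-1.32]],[[0.416,-0.172,0],[0,0,-1.32]],[[0.416,-0.172,0],[0,0,-1.32]],[[0.416,-0.172,0],[0,0,-1.32]],[[0.416,-0.172,0],[0,0,-1.32]],[[0.416,-0.172,0.03],[0,0,-1.32]],[[0.416,-0.172,0.06],[0,0,-1.32]],[[0.416,-0.172,0.06],[0,0,-1.32]],[[0.416,-0.172,0.06],[0,0,-1.32]],[[0.416,-0.172,0.06],[0,0,-1.32]],[[0.416,-0.172,0.06],[0,0,-1.32]],[[0.416,-0.172,0.06],[0,0,-1.32]]]'
python3 -m handwheel '[[[0,0,0.01],[0,0,0]],[[0,0,0.01],[0,0,0]],[[0,0,0.01],[0,0,0]]]'
python3 -c "
from h import *
st();snap('wrist','w12.png');find('w12.png',(480,430),200)
plan('downE',(467.5,489,17),tool(60))"
```

```text
t: 33.85
position: [460.3, 498.2, 146.6]
tool_rot: [0.252, 0.968, 0.001, -0.004]
contact_force: [-1.3, 1.1, 0.0]
width: 0.999
grip_force: 0.0
t: 34.1
position: [466.8, 485.3, 138.7]
tool_rot: [0.259, 0.966, -0.003, -0.001]
contact_force: [0.5, -0.5, 0.2]
width: 1.0
grip_force: 0.0
t 34.1 [466.8 485.3 138.7] psi 60.0 z [-0.003 -0.006 -1.   ] F [ 0.5 -0.5  0.2] w 1.000 g 0 j [-0.78  0.64 -0.14  1.79  0.13  0.73  0.06]
circle 467.5 489.5 r 32.4 [207. 213. 218.]
circle 442.0 368.0 r 32.3 [178. 181. 181.]
circle 326.5 390.5 r 32.3 [43. 98. 54.]
circle 352.0 270.5 r 32.5 [88. 56. 65.]
circle 449.5 254.0 r 32.6 [123. 123. 121.]
circle 446.5 299.0 r 33.2 [111. 109. 102.]
downE [0.0017, 0.0035, 0.1227] [-0.005, 0.001, -0.001]
```

```bash
python3 -m handwheel '[[[0.001,0.002,0.03],[0,0,0]],[[0.001,0.003,0.065],[0,0,0]],[[0.001,0.003,0.1],[-0.004,0,0]],[[0.001,0.003,0.115],[-0.004,0,0]],[[0.001,0.003,0.12],[-0.004,0,0]],[[0.001,0.003,0.12],[-0.004,0,0]]]'
python3 -m handwheel '[[[0,0,0],[0,0,0]],[[0,0,0],[0,0,0]],[[0,0,0],[0,0,0]],[[0,0,0],[0,0,0]],[[0,0,0],[0,0,0]]]' 1 25
python3 -m handwheel '[[[0,0,0],[0,0,0]],[[0,0,0],[0,0,0]],[[0,0,0],[0,0,0]],[[0,0,0],[0,0,0]]]' 0
python3 -m handwheel '[[[0,0,0],[0,0,0.12]],[[0,0,0],[0,0,0.24]],[[0,0,0],[0,0,0.36]],[[0,0,0],[0,0,0.48]],[[0,0,0],[0,0,0.6]],[[0,0,0],[0,0,0.72]],[[0,0,0],[0,0,0.84]],[[0,0,0],[0,0,0.96]],[[0,0,0],[0,0,1.08]],[[0,0,0],[0,0,1.2]],[[0,0,0],[0,0,1.32]],[[0,0,0],[0,0,1.32]]]'
python3 -m handwheel '[[[0,0,0],[0,0,0]],[[0,0,0],[0,0,0]],[[0,0,0],[0,0,0]],[[0,0,0],[0,0,0]],[[0,0,0],[0,0,0]],[[0,0,0],[0,0,0]]]' 1 30
python3 -m handwheel '[[[0,0,-0.02],[0,0,0]],[[0,0,-0.05],[0,0,0]],[[0,0,-0.09],[0,0,0]],[[0,0,-0.13],[0,0,0]],[[0,0,-0.17],[0,0,0]],[[0,0,-0.18],[0,0,0]],[[0,0,-0.18],[0,0,0]],[[0,0,-0.18],[0,0,0]],[[0,0,-0.18],[0,0,0]],[[0,0,-0.18],[0,0,0]]]'
python3 -c "
from h import *
st()
plan('over stack',(521.7,41.8,200),tool(-15.5))"
```

```text
t: 34.65
position: [467.5, 490.2, 20.3]
tool_rot: [0.259, 0.966, 0.0, 0.0]
contact_force: [-0.0, -0.1, 0.9]
width: 1.002
grip_force: 0.0
t: 35.07
position: [468.8, 492.8, 23.4]
tool_rot: [0.258, 0.966, 0.003, 0.001]
contact_force: [-0.9, 0.1, 6.2]
width: 0.798
grip_force: 28.9
t: 35.4
position: [467.2, 491.6, 20.9]
tool_rot: [0.258, 0.966, 0.001, 0.0]
contact_force: [0.5, 0.2, 0.4]
width: 0.998
grip_force: 0.0
t: 36.4
position: [466.7, 491.9, 20.6]
tool_rot: [0.796, 0.605, 0.001, -0.0]
contact_force: [-0.1, 0.2, -1.0]
width: 0.998
grip_force: 0.0
t: 36.9
position: [467.5, 491.7, 21.0]
tool_rot: [0.796, 0.605, 0.001, -0.001]
contact_force: [-0.0, 0.0, 0.9]
width: 0.778
grip_force: 34.1
t: 37.73
position: [465.7, 490.0, 198.2]
tool_rot: [0.796, 0.605, -0.001, 0.0]
contact_force: [0.6, -0.4, -1.4]
width: 0.775
grip_force: 34.1
t 37.7 [465.7 490.  198.2] psi -15.5 z [-0.002 -0.002 -1.   ] F [ 0.6 -0.4 -1.4] w 0.775 g 34 j [-1.09  0.58  0.31  1.76 -0.23  0.84 -0.94]
over stack [-0.4169, 0.1738, -0.0011] [-0.002, 0.002, -0.0]
```

```bash
python3 -m handwheel '[[[-0.015,0.006,0],[0,0,0]],[[-0.045,0.019,0],[0,0,0]],[[-0.08,0.033,0],[0,0,0]],[[-0.115,0.048,0],[0,0,0]],[[-0.15,0.063,0],[0,0,0]],[[-0.185,0.077,0],[0,0,0]],[[-0.22,0.092,0],[0,0,0]],[[-0.255,0.106,0],[0,0,0]],[[-0.29,0.121,0],[0,0,0]],[[-0.325,0.135,0],[0,0,0]],[[-0.36,0.15,0],[0,0,0]],[[-0.39,0.163,0],[0,0,0]]]'
python3 -m handwheel '[[[-0.015,0.006,0],[0,0,0]],[[-0.024,0.01,0],[0,0,0]],[[-0.027,0.011,0],[0,0,0]],[[-0.027,0.011,0],[0,0,0]],[[-0.027,0.011,0],[0,0,0]],[[-0.027,0.011,0],[0,0,0]],[[-0.027,0.011,0],[0,0,0]],[[-0.027,0.011,0],[0,0,0]]]'
python3 -c "
from h import *
st();plan('down',(521.7,41.8,135),tool(-15.5))"
```

```text
t: 38.73
position: [518.3, 67.4, 199.3]
tool_rot: [0.797, 0.604, -0.0, -0.0]
contact_force: [0.2, 0.0, -0.7]
width: 0.78
grip_force: 34.1
t: 39.4
position: [523.1, 44.2, 200.1]
tool_rot: [0.795, 0.606, 0.001, -0.001]
contact_force: [-0.1, 0.1, -0.6]
width: 0.778
grip_force: 34.1
t 39.4 [523.1  44.2 200.1] psi -15.4 z [ 0.001  0.002 -1.   ] F [-0.1  0.1 -0.6] w 0.778 g 34 j [-0.42  0.4   0.33  2.1  -0.21  0.67 -0.22]
down [-0.0029, -0.0008, 0.0651] [0.0, -0.002, 0.002]
```

```bash
python3 -m handwheel '[[[-0.002,0,0.015],[0,0,0]],[[-0.003,-0.001,0.03],[0,0,0]],[[-0.003,-0.001,0.045],[0,0,0]],[[-0.003,-0.001,0.058],[0,0,0]],[[-0.003,-0.001,0.063],[0,0,0]],[[-0.003,-0.001,0.063],[0,0,0]],[[-0.003,-0.001,0.063],[0,0,0]],[[-0.003,-0.001,0.063],[0,0,0]],[[-0.003,-0.001,0.063],[0,0,0]]]'
python3 -c "
from h import *
st();plan('down',(521.7,41.8,120),tool(-15.5))"
```

```text
t: 40.15
position: [522.2, 40.5, 138.0]
tool_rot: [0.796, 0.605, 0.002, -0.0]
contact_force: [-0.7, -1.1, -0.8]
width: 0.777
grip_force: 34.1
t 40.1 [522.2  40.5 138. ] psi -15.5 z [ 0.003  0.002 -1.   ] F [-0.7 -1.1 -0.8] w 0.777 g 34 j [-0.37  0.49  0.28  2.14 -0.27  0.53 -0.16]
down [0.0011, -0.0009, 0.018] [0.002, -0.003, -0.0]
```

```bash
python3 -m handwheel '[[[0.001,-0.001,0.004],[0,0,0]],[[0.001,-0.001,0.008],[0.002,-0.003,0]],[[0.001,-0.001,0.012],[0.002,-0.003,0]],[[0.001,-0.001,0.015],[0.002,-0.003,0]],[[0.001,-0.001,0.017],[0.002,-0.003,0]],[[0.001,-0.001,0.018],[0.002,-0.003,0]],[[0.001,-0.001,0.018],[0.002,-0.003,0]],[[0.001,-0.001,0.018],[0.002,-0.003,0]]]'
python3 -m handwheel '[[[0,0,0.001],[0,0,0]],[[0,0,0.001],[0,0,0]],[[0,0,0.001],[0,0,0]]]'
```

```text
t: 40.82
position: [520.7, 41.7, 119.9]
tool_rot: [0.796, 0.605, -0.001, -0.001]
contact_force: [-2.0, 0.4, 8.2]
width: 0.777
grip_force: 35.1
t: 41.07
position: [520.8, 41.7, 119.8]
tool_rot: [0.796, 0.605, -0.001, -0.001]
contact_force: [-4.3, -0.2, 17.0]
width: 0.78
grip_force: 36.1
```

Seated at the predicted 119.9. I'll release it and go to B (442.5,368).

```bash
python3 -m handwheel '[[[0,0,0],[0,0,0]],[[0,0,0],[0,0,0]],[[0,0,0],[0,0,0]],[[0,0,0],[0,0,0]],[[0,0,0],[0,0,0]]]' 0
python3 -m handwheel '[[[0,0,-0.02],[0,0,0]],[[0,0,-0.06],[0,0,0]],[[0,0,-0.1],[0,0,0]],[[0,0,-0.12],[0,0,0]],[[0,0,-0.12],[0,0,0]],[[0,0,-0.12],[0,0,0]]]'
python3 -c "
from h import *
st();plan('B',(443,367.5,150),tool(30))"
```

```text
t: 41.48
position: [520.8, 41.6, 117.9]
tool_rot: [0.796, 0.605, -0.001, -0.0]
contact_force: [0.3, 0.2, 0.4]
width: 1.003
grip_force: 0.0
t: 41.98
position: [521.8, 41.9, 239.2]
tool_rot: [0.796, 0.605, 0.001, 0.0]
contact_force: [-0.4, 0.2, 0.0]
width: 1.001
grip_force: 0.0
t 42.0 [521.8  41.9 239.2] psi -15.5 z [ 0.001  0.    -1.   ] F [-0.4  0.2  0. ] w 1.001 g 0 j [-0.45  0.35  0.37  2.07 -0.18  0.76 -0.25]
B [0.2926, -0.1631, 0.0893] [0.001, -0.0, -0.794]
```

```bash
python3 -m handwheel '[[[0.292,-0.163,0],[0,0,-0.794]],[[0.292,-0.163,0],[0,0,-0.794]],[[0.292,-0.163,0],[0,0,-0.794]],[[0.292,-0.163,0],[0,0,-0.794]],[[0.292,-0.163,0.03],[0,0,-0.794]],[[0.292,-0.163,0.06],[0,0,-0.794]],[[0.292,-0.163,0.088],[0,0,-0.794]],[[0.292,-0.163,0.088],[0,0,-0.794]],[[0.292,-0.163,0.088],[0,0,-0.794]],[[0.292,-0.163,0.088],[0,0,-0.794]],[[0.292,-0.163,0.088],[0,0,-0.794]],[[0.292,-0.163,0.088],[0,0,-0.794]]]'
python3 -c "
from h import *
st();snap('wrist','w13.png');find('w13.png',(440,330),200)
plan('downB',(442.5,368,20),tool(30))"
```

```text
t: 42.98
position: [441.8, 364.9, 149.0]
tool_rot: [0.501, 0.866, -0.002, -0.001]
contact_force: [0.1, -0.3, 0.5]
width: 1.001
grip_force: 0.0
t 43.0 [441.8 364.9 149. ] psi 29.9 z [-0.003 -0.003 -1.   ] F [ 0.1 -0.3  0.5] w 1.001 g 0 j [-0.84  0.51  0.09  2.02 -0.08  0.61 -0.17]
circle 442.5 367.0 r 31.8 [210. 215. 217.]
circle 450.0 254.5 r 32.3 [177. 178. 176.]
circle 334.5 224.5 r 32.1 [146.  94. 111.]
circle 325.5 389.5 r 32.0 [ 65. 153.  82.]
circle 265.5 308.5 r 32.1 [136.  84.  98.]
downB [0.0031, 0.002, 0.1298] [-0.003, 0.001, -0.003]
```

```bash
python3 -m handwheel '[[[0.002,0.002,0.03],[0,0,0]],[[0.003,0.002,0.065],[0,0,0]],[[0.003,0.002,0.1],[-0.003,0,0]],[[0.003,0.002,0.122],[-0.003,0,0]],[[0.003,0.002,0.128],[-0.003,0,0]],[[0.003,0.002,0.128],[-0.003,0,0]]]'
python3 -m handwheel '[[[0,0,0],[0,0,0]],[[0,0,0],[0,0,0]],[[0,0,0],[0,0,0]],[[0,0,0],[0,0,0]],[[0,0,0],[0,0,0]]]' 1 25
python3 -m handwheel '[[[0,0,0],[0,0,0]],[[0,0,0],[0,0,0]],[[0,0,0],[0,0,0]],[[0,0,0],[0,0,0]]]' 0
python3 -m handwheel '[[[0,0,0],[0,0,0.12]],[[0,0,0],[0,0,0.24]],[[0,0,0],[0,0,0.36]],[[0,0,0],[0,0,0.48]],[[0,0,0],[0,0,0.6]],[[0,0,0],[0,0,0.72]],[[0,0,0],[0,0,0.84]],[[0,0,0],[0,0,0.96]],[[0,0,0],[0,0,1.08]],[[0,0,0],[0,0,1.2]],[[0,0,0],[0,0,1.31]],[[0,0,0],[0,0,1.31]]]'
python3 -m handwheel '[[[0,0,0],[0,0,0]],[[0,0,0],[0,0,0]],[[0,0,0],[0,0,0]],[[0,0,0],[0,0,0]],[[0,0,0],[0,0,0]],[[0,0,0],[0,0,0]]]' 1 30
python3 -m handwheel '[[[0,0,-0.02],[0,0,0]],[[0,0,-0.05],[0,0,0]],[[0,0,-0.09],[0,0,0]],[[0,0,-0.13],[0,0,0]],[[0,0,-0.17],[0,0,0]],[[0,0,-0.2],[0,0,0]],[[0,0,-0.21],[0,0,0]],[[0,0,-0.21],[0,0,0]],[[0,0,-0.21],[0,0,0]],[[0,0,-0.21],[0,0,0]],[[0,0,-0.21],[0,0,0]]]'
python3 -c "
from h import *
st()
plan('over stack',(521.7,41.8,225),tool(-15.5))"
```

```text
t: 43.53
position: [442.2, 368.0, 21.3]
tool_rot: [0.501, 0.865, -0.001, 0.0]
contact_force: [0.6, -0.4, 0.6]
width: 1.001
grip_force: 0.0
t: 43.95
position: [443.5, 370.5, 24.2]
tool_rot: [0.501, 0.866, 0.002, 0.001]
contact_force: [0.5, -1.9, 7.2]
width: 0.795
grip_force: 28.9
t: 44.28
position: [441.9, 370.4, 22.3]
tool_rot: [0.5, 0.866, 0.001, 0.0]
contact_force: [0.2, -0.3, 0.0]
width: 0.996
grip_force: 0.0
t: 45.28
position: [441.6, 370.5, 21.8]
tool_rot: [0.924, 0.382, 0.0, -0.0]
contact_force: [0.1, 0.1, 0.1]
width: 1.002
grip_force: 0.0
t: 45.78
position: [442.1, 370.3, 22.2]
tool_rot: [0.924, 0.382, 0.001, -0.0]
contact_force: [-0.2, -0.7, 1.6]
width: 0.775
grip_force: 34.3
t: 46.7
position: [440.4, 369.1, 229.9]
tool_rot: [0.924, 0.382, -0.001, 0.001]
contact_force: [-0.6, -0.6, -0.2]
width: 0.776
grip_force: 34.2
t 46.7 [440.4 369.1 229.9] psi -45.1 z [-0.002 -0.002 -1.   ] F [-0.6 -0.6 -0.2] w 0.776 g 34 j [-1.24  0.47  0.64  1.97 -0.38  0.82 -1.17]
over stack [-0.1735, 0.2891, 0.0054] [-0.001, 0.003, -0.516]
```

```bash
python3 -m handwheel '[[[-0.008,0.013,0],[0,0,-0.03]],[[-0.022,0.037,0],[0,0,-0.08]],[[-0.04,0.067,0],[0,0,-0.14]],[[-0.058,0.097,0],[0,0,-0.2]],[[-0.076,0.127,0],[0,0,-0.26]],[[-0.094,0.157,0],[0,0,-0.32]],[[-0.112,0.187,0],[0,0,-0.38]],[[-0.13,0.217,0],[0,0,-0.44]],[[-0.148,0.247,0],[0,0,-0.49]],[[-0.162,0.27,0],[0,0,-0.516]],[[-0.17,0.283,0],[0,0,-0.516]],[[-0.1735,0.289,0],[0,0,-0.516]]]'
python3 -m handwheel '[[[0,0,0],[0,0,0]],[[0,0,0],[0,0,0]],[[0,0,0],[0,0,0]],[[0,0,0],[0,0,0]],[[0,0,0],[0,0,0]],[[0,0,0],[0,0,0]]]'
python3 -c "
from h import *
st();plan('down',(521.5,41.8,163),tool(-15.5))"
```

```text
t: 47.7
position: [522.5, 39.0, 230.7]
tool_rot: [0.798, 0.603, -0.001, -0.0]
contact_force: [-0.2, 0.9, -0.8]
width: 0.776
grip_force: 34.2
t: 48.2
position: [522.8, 43.9, 231.8]
tool_rot: [0.796, 0.606, 0.001, -0.0]
contact_force: [0.0, -0.1, -0.5]
width: 0.776
grip_force: 34.2
t 48.2 [522.8  43.9 231.8] psi -15.4 z [ 0.001  0.001 -1.   ] F [ 0.  -0.1 -0.5] w 0.776 g 34 j [-0.57  0.38  0.53  2.07 -0.28  0.76 -0.14]
down [-0.0025, -0.0007, 0.0688] [0.0, -0.002, 0.002]
```

```bash
python3 -m handwheel '[[[-0.002,0,0.015],[0,0,0]],[[-0.002,-0.001,0.03],[0,0,0]],[[-0.002,-0.001,0.045],[0,0,0]],[[-0.002,-0.001,0.06],[0,0,0]],[[-0.002,-0.001,0.066],[0,0,0]],[[-0.002,-0.001,0.066],[0,0,0]],[[-0.002,-0.001,0.066],[0,0,0]],[[-0.002,-0.001,0.066],[0,0,0]],[[-0.002,-0.001,0.066],[0,0,0]]]'
python3 -c "
from h import *
st();plan('down',(521.5,41.8,148),tool(-15.5))"
```

```text
t: 48.95
position: [522.3, 41.3, 166.8]
tool_rot: [0.796, 0.605, 0.002, 0.0]
contact_force: [0.0, 0.1, -0.7]
width: 0.775
grip_force: 34.2
t 49.0 [522.3  41.3 166.8] psi -15.5 z [ 0.003  0.001 -1.   ] F [ 0.   0.1 -0.7] w 0.775 g 34 j [-0.51  0.47  0.46  2.13 -0.36  0.61 -0.06]
down [0.0003, -0.001, 0.0188] [0.002, -0.002, -0.0]
```

```bash
python3 -m handwheel '[[[0,-0.001,0.004],[0,0,0]],[[0,-0.001,0.008],[0.002,-0.002,0]],[[0,-0.001,0.012],[0.002,-0.002,0]],[[0,-0.001,0.015],[0.002,-0.002,0]],[[0,-0.001,0.017],[0.002,-0.002,0]],[[0,-0.001,0.0185],[0.002,-0.002,0]],[[0,-0.001,0.0185],[0.002,-0.002,0]],[[0,-0.001,0.0185],[0.002,-0.002,0]]]'
python3 -m handwheel '[[[0,0,0.001],[0,0,0]],[[0,0,0.001],[0,0,0]],[[0,0,0.001],[0,0,0]]]'
```

```text
t: 49.62
position: [520.6, 41.5, 148.1]
tool_rot: [0.796, 0.605, -0.001, -0.001]
contact_force: [-2.2, 0.1, 7.3]
width: 0.776
grip_force: 35.3
t: 49.87
position: [520.6, 41.4, 148.1]
tool_rot: [0.796, 0.605, -0.0, -0.001]
contact_force: [-3.9, 0.2, 16.0]
width: 0.774
grip_force: 36.2
```

Seated at 148.1 as predicted. Last is A (450,254.5).

```bash
python3 -m handwheel '[[[0,0,0],[0,0,0]],[[0,0,0],[0,0,0]],[[0,0,0],[0,0,0]],[[0,0,0],[0,0,0]],[[0,0,0],[0,0,0]]]' 0
python3 -m handwheel '[[[0,0,-0.02],[0,0,0]],[[0,0,-0.06],[0,0,0]],[[0,0,-0.1],[0,0,0]],[[0,0,-0.12],[0,0,0]],[[0,0,-0.12],[0,0,0]],[[0,0,-0.12],[0,0,0]]]'
python3 -c "
from h import *
st();plan('A',(450.5,254.5,150),tool(50))"
```

```text
t: 50.28
position: [520.5, 41.5, 146.1]
tool_rot: [0.796, 0.605, -0.001, -0.0]
contact_force: [-0.1, 0.2, -0.3]
width: 1.002
grip_force: 0.0
t: 50.78
position: [521.4, 41.7, 267.4]
tool_rot: [0.796, 0.605, 0.001, 0.0]
contact_force: [-0.7, 0.2, -0.6]
width: 0.998
grip_force: 0.0
t 50.8 [521.4  41.7 267.4] psi -15.5 z [ 0.001  0.001 -1.   ] F [-0.7  0.2 -0.6] w 0.998 g 0 j [-0.61  0.33  0.56  2.04 -0.24  0.83 -0.18]
A [0.186, -0.1254, 0.1175] [0.001, -0.0, -1.143]
```

```bash
python3 -m handwheel '[[[0.186,-0.125,0],[0,0,-1.143]],[[0.186,-0.125,0],[0,0,-1.143]],[[0.186,-0.125,0],[0,0,-1.143]],[[0.186,-0.125,0.03],[0,0,-1.143]],[[0.186,-0.125,0.06],[0,0,-1.143]],[[0.186,-0.125,0.09],[0,0,-1.143]],[[0.186,-0.125,0.116],[0,0,-1.143]],[[0.186,-0.125,0.116],[0,0,-1.143]],[[0.186,-0.125,0.116],[0,0,-1.143]],[[0.186,-0.125,0.116],[0,0,-1.143]],[[0.186,-0.125,0.116],[0,0,-1.143]],[[0.186,-0.125,0.116],[0,0,-1.143]]]'
python3 -c "
from h import *
st();snap('wrist','w14.png');find('w14.png',(440,280),180)
plan('downA',(450.5,254.5,20),tool(50))"
```

```text
t: 51.78
position: [449.7, 253.6, 149.9]
tool_rot: [0.344, 0.939, -0.001, -0.001]
contact_force: [-0.7, -0.0, 1.0]
width: 0.999
grip_force: 0.0
t 51.8 [449.7 253.6 149.9] psi 49.8 z [-0.002 -0.001 -1.   ] F [-0.7 -0.   1. ] w 0.999 g 0 j [-0.72  0.46  0.15  2.15 -0.13  0.55  0.4 ]
circle 450.5 254.5 r 32.0 [210. 214. 220.]
circle 335.0 224.5 r 31.8 [180. 113. 135.]
downA [-0.0001, 0.0011, 0.1303] [-0.001, -0.001, -0.003]
```

```bash
python3 -m handwheel '[[[0,0.001,0.03],[0,0,0]],[[0,0.001,0.065],[0,0,0]],[[0,0.001,0.1],[0,0,0]],[[0,0.001,0.122],[0,0,0]],[[0,0.001,0.129],[0,0,0]],[[0,0.001,0.129],[0,0,0]]]'
python3 -m handwheel '[[[0,0,0],[0,0,0]],[[0,0,0],[0,0,0]],[[0,0,0],[0,0,0]],[[0,0,0],[0,0,0]],[[0,0,0],[0,0,0]]]' 1 25
python3 -m handwheel '[[[0,0,0],[0,0,0]],[[0,0,0],[0,0,0]],[[0,0,0],[0,0,0]],[[0,0,0],[0,0,0]]]' 0
python3 -m handwheel '[[[0,0,0],[0,0,0.12]],[[0,0,0],[0,0,0.24]],[[0,0,0],[0,0,0.36]],[[0,0,0],[0,0,0.48]],[[0,0,0],[0,0,0.6]],[[0,0,0],[0,0,0.72]],[[0,0,0],[0,0,0.84]],[[0,0,0],[0,0,0.96]],[[0,0,0],[0,0,1.08]],[[0,0,0],[0,0,1.2]],[[0,0,0],[0,0,1.32]],[[0,0,0],[0,0,1.4]]]'
python3 -m handwheel '[[[0,0,0],[0,0,0]],[[0,0,0],[0,0,0]],[[0,0,0],[0,0,0]],[[0,0,0],[0,0,0]],[[0,0,0],[0,0,0]],[[0,0,0],[0,0,0]]]' 1 30
python3 -m handwheel '[[[0,0,-0.02],[0,0,0]],[[0,0,-0.05],[0,0,0]],[[0,0,-0.09],[0,0,0]],[[0,0,-0.13],[0,0,0]],[[0,0,-0.17],[0,0,0]],[[0,0,-0.21],[0,0,0]],[[0,0,-0.23],[0,0,0]],[[0,0,-0.23],[0,0,0]],[[0,0,-0.23],[0,0,0]],[[0,0,-0.23],[0,0,0]],[[0,0,-0.23],[0,0,0]]]'
python3 -c "
from h import *
st()
plan('over stack',(521.5,41.8,250),tool(-15.5))"
```

```text
t: 52.33
position: [449.6, 254.2, 20.2]
tool_rot: [0.343, 0.939, -0.002, -0.001]
contact_force: [-0.7, 0.8, -0.1]
width: 1.002
grip_force: 0.0
t: 52.75
position: [451.4, 255.5, 23.0]
tool_rot: [0.342, 0.94, 0.001, 0.0]
contact_force: [0.1, 0.3, 7.8]
width: 0.784
grip_force: 29.0
t: 53.08
position: [450.3, 254.9, 21.5]
tool_rot: [0.342, 0.94, -0.0, -0.001]
contact_force: [-0.3, 0.3, 0.3]
width: 0.998
grip_force: 0.0
t: 54.08
position: [450.2, 255.0, 21.2]
tool_rot: [0.868, 0.496, -0.001, -0.0]
contact_force: [-0.3, -0.4, -0.0]
width: 1.002
grip_force: 0.0
t: 54.58
position: [450.3, 255.0, 21.6]
tool_rot: [0.867, 0.498, -0.001, -0.001]
contact_force: [-2.4, 0.3, 5.8]
width: 0.79
grip_force: 33.4
t: 55.5
position: [449.4, 254.4, 249.7]
tool_rot: [0.867, 0.498, -0.003, -0.0]
contact_force: [0.3, -0.6, -1.3]
width: 0.79
grip_force: 34.6
t 55.5 [449.4 254.4 249.7] psi -30.2 z [-0.004 -0.002 -1.   ] F [ 0.3 -0.6 -1.3] w 0.790 g 35 j [-1.21  0.4   0.8   2.08 -0.39  0.82 -0.7 ]
over stack [-0.1474, 0.1694, -0.0001] [-0.003, 0.004, -0.257]
```

```bash
python3 -m handwheel '[[[-0.008,0.009,0],[0,0,-0.02]],[[-0.025,0.029,0],[0,0,-0.05]],[[-0.045,0.052,0],[0,0,-0.09]],[[-0.065,0.075,0],[0,0,-0.13]],[[-0.085,0.098,0],[0,0,-0.17]],[[-0.105,0.121,0],[0,0,-0.21]],[[-0.125,0.144,0],[0,0,-0.25]],[[-0.14,0.161,0],[0,0,-0.257]],[[-0.147,0.169,0],[-0.003,0.004,-0.257]],[[-0.147,0.169,0],[-0.003,0.004,-0.257]],[[-0.147,0.169,0],[-0.003,0.004,-0.257]],[[-0.147,0.169,0],[-0.003,0.004,-0.257]]]'
python3 -m handwheel '[[[0,0,0],[0,0,0]],[[0,0,0],[0,0,0]],[[0,0,0],[0,0,0]],[[0,0,0],[0,0,0]]]'
python3 -c "
from h import *
st();plan('down',(521.3,41.7,190),tool(-15.5))"
```

```text
t: 56.5
position: [521.8, 44.8, 250.5]
tool_rot: [0.795, 0.606, 0.001, -0.001]
contact_force: [-0.8, 0.3, -0.8]
width: 0.793
grip_force: 34.6
t: 56.83
position: [522.5, 43.7, 251.3]
tool_rot: [0.796, 0.606, 0.002, -0.0]
contact_force: [0.2, -0.2, -0.7]
width: 0.79
grip_force: 34.6
t 56.8 [522.5  43.7 251.3] psi -15.4 z [ 0.003  0.002 -1.   ] F [ 0.2 -0.2 -0.7] w 0.790 g 35 j [-0.72  0.39  0.73  2.06 -0.36  0.81 -0.05]
down [-0.0025, -0.0008, 0.0613] [0.002, -0.003, 0.001]
```

```bash
python3 -m handwheel '[[[-0.002,0,0.015],[0,0,0]],[[-0.002,-0.001,0.03],[0.002,-0.003,0]],[[-0.002,-0.001,0.045],[0.002,-0.003,0]],[[-0.002,-0.001,0.056],[0.002,-0.003,0]],[[-0.002,-0.001,0.06],[0.002,-0.003,0]],[[-0.002,-0.001,0.06],[0.002,-0.003,0]],[[-0.002,-0.001,0.06],[0.002,-0.003,0]],[[-0.002,-0.001,0.06],[0.002,-0.003,0]],[[-0.002,-0.001,0.06],[0.002,-0.003,0]]]'
python3 -c "
from h import *
st();plan('down',(521.3,41.7,174.5),tool(-15.5))"
```

```text
t: 57.58
position: [522.0, 41.2, 192.1]
tool_rot: [0.796, 0.605, 0.001, 0.0]
contact_force: [0.1, -0.5, -1.0]
width: 0.792
grip_force: 34.6
t 57.6 [522.   41.2 192.1] psi -15.5 z [ 0.002  0.    -1.   ] F [ 0.1 -0.5 -1. ] w 0.792 g 35 j [-0.65  0.47  0.66  2.12 -0.45  0.69  0.03]
down [0.0002, -0.0008, 0.0176] [0.002, -0.001, -0.001]
```

```bash
python3 -m handwheel '[[[0,-0.001,0.004],[0,0,0]],[[0,-0.001,0.008],[0.002,-0.001,0]],[[0,-0.001,0.012],[0.002,-0.001,0]],[[0,-0.001,0.015],[0.002,-0.001,0]],[[0,-0.001,0.0165],[0.002,-0.001,0]],[[0,-0.001,0.0175],[0.002,-0.001,0]],[[0,-0.001,0.0175],[0.002,-0.001,0]],[[0,-0.001,0.0175],[0.002,-0.001,0]]]'
python3 -m handwheel '[[[0,0,0.001],[0,0,0]],[[0,0,0.001],[0,0,0]],[[0,0,0.001],[0,0,0]]]'
```

```text
t: 58.25
position: [520.3, 41.6, 174.6]
tool_rot: [0.796, 0.605, -0.001, -0.001]
contact_force: [-2.9, 0.9, 7.4]
width: 0.795
grip_force: 35.3
t: 58.5
position: [520.4, 41.6, 174.5]
tool_rot: [0.796, 0.605, -0.001, -0.002]
contact_force: [-3.5, 1.2, 15.4]
width: 0.79
grip_force: 36.0
```

Seated at the predicted 174.5. I'll release it, back off upwards and to the side, and check the result.

```bash
python3 -m handwheel '[[[0,0,0],[0,0,0]],[[0,0,0],[0,0,0]],[[0,0,0],[0,0,0]],[[0,0,0],[0,0,0]],[[0,0,0],[0,0,0]]]' 0
python3 -m handwheel '[[[0,0,-0.02],[0,0,0]],[[0,0,-0.05],[0,0,0]],[[0,0,-0.08],[0,0,0]],[[0,0,-0.1],[0,0,0]],[[0,0,-0.1],[0,0,0]],[[-0.04,0,-0.1],[0,0,0]],[[-0.08,0,-0.1],[0,0,0]],[[-0.12,0,-0.1],[0,0,0]],[[-0.15,0,-0.1],[0,0,0]],[[-0.17,0,-0.1],[0,0,0]],[[-0.17,0,-0.1],[0,0,0]],[[-0.17,0,-0.1],[0,0,0]]]'
python3 -c "
from h import *
st();snap('wrist','w15.png');snap('side','s15.png');snap('scene','sc15.png')
find('w15.png',(521,42),120,203)
a=cv2.imread('pics/s15.png')[100:340,250:470];b=cv2.imread('pics/sc15.png')[160:340,190:410]
a=cv2.resize(a,(400,436),interpolation=cv2.INTER_CUBIC);b=cv2.resize(b,(400,327),interpolation=cv2.INTER_CUBIC)
o=np.zeros((436,800,3),np.uint8);o[:,:400]=a;o[:327,400:]=b;cv2.imwrite('pics/fin.png',o)"
```

```text
t: 58.92
position: [520.3, 41.5, 172.6]
tool_rot: [0.796, 0.605, -0.001, -0.0]
contact_force: [-0.2, 0.3, 0.1]
width: 1.0
grip_force: 0.0
t: 59.92
position: [474.2, -123.2, 272.4]
tool_rot: [0.797, 0.604, -0.001, -0.001]
contact_force: [0.3, 0.8, 0.1]
width: 0.999
grip_force: 0.0
t 59.9 [ 474.2 -123.2  272.4] psi -15.7 z [-0.003 -0.    -1.   ] F [0.3 0.8 0.1] w 0.999 g 0 j [-0.46  0.31  0.79  2.11 -0.3   0.84  0.23]
```

View pics/fin.png

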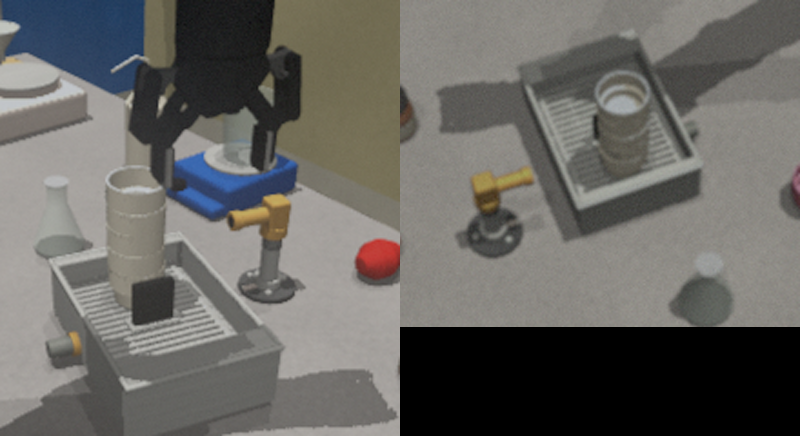

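The stack of five is upright and evenly nested beside the grip, and the outlet points at the well. One numeric check of the outlet against the mark line:

```bash
python3 -c "
from h import *
from scipy.ndimage import label
for n,fish in (('s15',0),('sc15',0)):
  d=load(n+'.png');h=cv2.cvtColor(d['pixels'],cv2.COLOR_RGB2HSV);m=cv2.inRange(h,(12,110,70),(32,255,255))
  u0,v0=proj(d,(690,5,120)); mm=np.zeros_like(m);cv2.circle(mm,(int(u0),int(v0)),45,255,-1);ys,xs=np.nonzero(m&mm)
  # model: axis at A, outlet dir a -> fit end collar by extreme pixels
  for a in (155,160,165,170,175):
    p=np.array([712,4,119])+62*np.array([np.cos(np.radians(a)),np.sin(np.radians(a)),0]);print(n,a,np.round(proj(d,p),1),end=';')
  i=xs.argmin() if n=='s15' else xs.argmax();e=abs(xs-xs[i])<=4
  print('\n end',xs[e].mean().round(1),ys[e].mean().round(1),len(xs), 'axis base',np.round(proj(d,(712,4,8)),1))
"
```

```text
s15 155 [375.  217.3];s15 160 [375.8 218.5];s15 165 [376.9 219.6];s15 170 [378.2 220.7];s15 175 [379.7 221.8];
 end 378.8 220.0 450 axis base [396.2 255.2]
sc15 155 [262.  256.7];sc15 160 [261.5 254.8];sc15 165 [260.8 252.9];sc15 170 [260.  251.2];sc15 175 [258.9 249.5];
 end 259.6 256.7 375 axis base [240.8 285.7]
```

```bash
python3 -c "
from bench import manip
print(manip.sign_off())"
```

```text
the job is handed in; nothing more can be done
None
```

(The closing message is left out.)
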